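# Lay out the stirring station

## Task

Lay out the stirring station: stand the steel beaker in the middle of the stirrer's round plate and put the knobbed cover squarely on top of it; stand the white jar on the bench in line with the stirrer and the block heater, half-way between their centres; and stand the brown bottle on the bench straight behind the stirrer (the side away from its dial), about 3 cm clear of it. Everything ends upright and released; leave the tube rack, the tip box and the large clear bottle where they are.

Things in the scene. Friction and masses are not known exactly. Their poses are not given: they have to be found in the camera images.
- stirrer: Fixed magnetic stirrer: white block 110 mm square, 42 mm high, with a round steel plate (diameter 96, top 45 mm above the bench) in its middle; in front a low step (26 mm high, to x = -87 mm) with a black dial (top 38 mm). Left or right of the heater. Origin on the bench below the plate's centre; +x to its back (away from the dial), back face at x = 55 mm, sides at y = +-55 mm, z up.
- heater: Dry-block heater, fixed to the bench: a grey box 100 mm square, 60 mm high, with an aluminium top with nine dark round marks. Origin on the bench surface below its centre; +x to its back, z up. It stands square beside the stirrer, to its left or right, centres 275 to 285 mm apart, both with the same heading.
- beaker_mid (a point): Loose open steel beaker, straight-sided, outer diameter 60 mm, height 80 mm, wall 3 mm, about 0.15 kg. The point is on its axis, half-way up (40 mm above its underside); z is its axis, up.
- cover_knob (a point): Loose flat steel beaker cover: a disc of diameter 76 mm, 5 mm thick, with a black cylindrical knob (diameter 24 mm) standing on its middle from 5 to 38 mm above the underside; about 0.08 kg. The underside is flat and simply rests on the beaker's rim. The point is in the middle of the knob, 22 mm above the underside; z up along the knob.
- jar_mid (a point): Loose closed white plastic jar with a white screw lid, round, diameter 56 mm (lid 58 mm, the top 16 mm), height 70 mm, about 0.25 kg. The point is on its axis, half-way up (35 mm above its underside); z up.
- bottle_mid (a point): Loose brown glass bottle with a black cap, round: diameter 50 mm up to 60 mm height, then a narrowing shoulder and a cap of diameter 34 mm from 73 to 90 mm height; about 0.22 kg. The point is on its axis, half-way up (45 mm above its underside); z up.
- tube_rack: Bystander, loose: blue block 60 x 120 mm, 45 mm high, with eight green-capped tubes up to 77 mm high. Origin at the centre of its underside, long side along its y.
- tip_box: Bystander, loose: black tip box 80 x 115 mm with a light grey lid, 72 mm high. Origin at the centre of its underside, long side along its y.
- media_bottle: Bystander, loose: clear glass bottle with a blue cap, diameter 70 mm, height 150 mm. Origin at the centre of its underside.
There are look-alikes about, which are no part of the job. Leave any blue or yellow look-alike of the part that bears cover_knob alone.

How it is judged:
By the outcome, as a careful person would: the job done as asked, in the order asked, and still so for the second after the job is handed in, with the robot touching nothing.
It also fails if it takes over 120 s, if anything falls off the work surface, if the arm or the gripper's body presses on something with over 40 N, if the wrist force passes 120 N, or if a joint passes its speed limit or range.

## Robot

A 7-joint arm with a two-finger parallel gripper is mounted at the origin on the work surface. World frame = base frame: x ahead of the robot, y to its left, z up, the work surface at z = 0. Lengths are in m, angles in degrees, forces in N, time in s.
With the tool pointing down it reaches from about 0.425 to 0.875 m from the base axis. Payload 4.7 kg.
Tool frame: the origin (TCP) lies at the very end of the fingers, on their centre line; the grasp point (between the pads) lies 19 mm behind it; z points along the fingers, y is the direction in which the jaws open and shut (so a half turn about z gives the same grasp; the last joint's range is limited). The gripper opens to 87 mm and grips with 3 to 60 N. Pads are 19 mm wide; open, the fingers measure 117 mm over their backs; the gripper's body (75 mm by 190 mm) begins 51 mm behind the grasp point.
Start: joints at [74.146, 18.392, -4.016, 83.108, 1.295, 78.541, -3.26], TCP at [0.186, -0.623, 0.223] pointing down, gripper open.
Joint ranges: [-163.93, 163.93], [-17.29, 119.83], [-79.2, 71.16], [3.27, 140.29], [-89.18, 269.18], [5.43, 117.66], [-154.24, 154.24]. Speed limits (degrees/s): [147.25, 147.25, 180, 180, 180, 180, 180].

## Interface

Orientations are given as [roll, pitch, yaw] about the fixed x, y, z axes, in that order (R = Rz(yaw) Ry(pitch) Rx(roll)).
In Python, from cell import monitor, imaging, ticket, spot_in, pinpoint gives the robot as it stands.
- The arm moves only by the tool servo_tool, never from a script. Its argument "targets" is a list of rows, each a list of 5 numbers: the opening in per cent of the stroke, from 0 (shut) to 100 (fully open), then the shift along the tool's x, y, z in m, then the turn about the tool's z in rad. In form: [[grip, dx, dy, dz, turn], ...]. A call has 1 to 5 rows; each row is the pose to reach, as a shift and turn from the pose commanded when the call began, along the tool's axes at that moment; what a row does not reach only later rows make up. A row lasts 1/8 s, in which the tool goes at most 62.5 mm and 10.7 degrees, less where a joint would pass 70% of its speed; a pose out of reach is approached as far as the arm can. A call with a gripper value outside its range is refused whole. The fingers move at their own pace and stop on an object; "grip_force" is the grip in N (left out, the last holds). Time passes only in rows, so rows that repeat a pose let the fingers close. It gives the time, the measured TCP pose, the force and the opening at its end, in the units of the state.
- monitor.get_obs(): the state, without advancing time (a new reading comes with each control period).
- imaging.read_camera(name): name is "scene" or "top" or "wrist"; returns a dict with "frame" (480x640x3 uint8, blue, green, red), "depth" (480x640 float32, m along the optical axis (not along the pixel's ray), 0 where there is no reading), "K" (3x3 intrinsics, pixels), "world_from_camera" (4x4, takes a point from camera to world coordinates). Camera axes: x right, y down, z forward; pixel columns grow to the right and rows downward; lengths in m; the calibration is good to about 2 mm. A picture is of the moment at which its call begins.
- ticket.sign_off(): hands the job in, once; it reports no verdict.
Trained networks look in the newest picture that a camera, given by its name, has taken for a name from the list of things; names that differ only in an ending like _2 or _b are one class to them, and where a whole thing is asked for, a point or a joint stands for the part that bears it (a point fixed in the world has none). Each returns a list of dicts, best first, with "confidence" (0 to 1); they miss things now and then, are a little off and sometimes report something else, mostly with a low value. They report only what shows in the picture. A call takes as long as a camera call. They do not tell look-alikes from the thing itself.
- spot_in(camera, label): "at" ([column, row] in pixels, amid what is visible of it).
- pinpoint(camera, label): "at" ([column, row] in pixels: a listed point, or the origin of a listed thing).
The state is a dict: "time_s": time; "qpos": joint angles; "joint_velocities": joint speeds; "effort": joint torques, N m; "tool_pos": TCP position; "tool_rot": TCP orientation; "force": force on the tool from outside, world axes, zero at the start; "wrist_torque": the same for the moment, N m; "grip_width": finger opening in m.
Only numpy, scipy, OpenCV 4.12 (cv2) and the standard library are available. Lean on these libraries where they do the work, as an engineer would, in place of code of your own. Each camera call takes 0.05 s, during which the arm holds its last target.

## Working session

There is one attempt and no reset: what is moved stays moved. The work goes in short steps, Python scripts to look and compute and a tool call to move; the robot and the scene stay as the last step left them, time stands still between calls to the robot, and variables do not carry over. Pictures are saved under pics/ and viewed, and the job is handed in when it is done.

Besides the shell and the picture viewer there is one more tool, called after "Emit:" as name(argument=value, ...) on one line, values as JSON. servo_tool: Moves the arm, as the interface text tells. Its arguments: {"type":"object","properties":{"targets":{"type":"array","items":{"type":"array","items":{"type":"number"}}},"grip_force":{"type":"number"}},"required":["targets"]}

```bash
ls; mkdir -p pics; cat > h.py <<'E'
import numpy as np, cv2
from cell import monitor, imaging, ticket, spot_in, pinpoint
def shot(c,fn=None):
    r=imaging.read_camera(c)
    if fn: cv2.imwrite('pics/'+fn,r['frame'])
    return r
def w(r,px,z=None):
    K=r['K'];T=r['world_from_camera'];u,v=px
    d=np.array([(u-K[0,2])/K[0,0],(v-K[1,2])/K[1,1],1.])
    if z is None:
        return (T@np.r_[d*r['depth'][int(round(v)),int(round(u))],1])[:3]
    D=T[:3,:3]@d;o=T[:3,3]
    return o+D*(z-o[2])/D[2]
E
python3 - <<'E'
from h import *
o=monitor.get_obs();print({k:np.round(v,3) for k,v in o.items()})
names="stirrer heater beaker_mid cover_knob jar_mid bottle_mid tube_rack tip_box media_bottle".split()
for c in("top","scene"):
    r=shot(c,c+'0.png');print(c,np.round(r['world_from_camera'],3).tolist(),np.round(r['K'],1).tolist())
    for n in names:
        for f in (pinpoint,):
            print(n,[(np.round(a['at'],1).tolist(),round(a['confidence'],2)) for a in f(c,n)])
E
```

```text
pics
{'time_s': np.float64(0.0), 'qpos': array([74.147, 18.439, -4.015, 83.176,  1.295, 78.541, -3.262]), 'joint_velocities': array([ 0.057,  0.004,  0.042, -0.015, -0.027,  0.019, -0.022]), 'effort': array([ 0.0000e+00, -4.9129e+01, -4.0400e-01, -3.1252e+01, -6.4000e-02,
        4.4000e-02,  0.0000e+00]), 'tool_pos': array([ 0.186, -0.622,  0.221]), 'tool_rot': array([-1.79889e+02,  6.00000e-03,  1.66610e+01]), 'force': array([ 0.258, -0.168,  0.427]), 'wrist_torque': array([-0.009, -0.018,  0.066]), 'grip_width': np.float64(0.087)}
top [[0.018, -0.98, 0.199, 0.234], [-1.0, -0.017, 0.008, -0.025], [-0.004, -0.199, -0.98, 1.53], [0.0, 0.0, 0.0, 1.0]] [[532.4, 0.0, 312.7], [0.0, 532.4, 237.6], [0.0, 0.0, 1.0]]
stirrer [([353.0, 250.2], 0.57)]
heater [([256.0, 253.9], 0.86), ([485.1, 281.4], 0.52)]
beaker_mid [([433.5, 219.8], 0.64)]
cover_knob [([464.6, 328.5], 0.96), ([433.8, 277.0], 0.74), ([408.3, 318.2], 0.61)]
jar_mid [([187.1, 220.5], 0.71)]
bottle_mid [([187.2, 267.4], 0.78)]
tube_rack [([318.9, 168.3], 0.63)]
tip_box [([143.1, 222.0], 0.59)]
media_bottle [([483.5, 282.0], 0.76)]
scene [[-0.164, 0.773, -0.612, 1.562], [0.986, 0.125, -0.107, 0.17], [-0.006, -0.622, -0.783, 1.35], [0.0, 0.0, 0.0, 1.0]] [[540.9, 0.0, 333.6], [0.0, 540.9, 237.1], [0.0, 0.0, 1.0]]
stirrer [([298.0, 235.8], 0.73)]
heater [([382.9, 241.5], 0.78), ([225.0, 236.0], 0.44)]
beaker_mid [([225.5, 235.9], 0.9)]
cover_knob [([236.0, 204.0], 0.85), ([224.5, 172.3], 0.61), ([265.9, 181.5], 0.6)]
jar_mid [([443.3, 265.3], 0.56)]
bottle_mid [([446.2, 227.4], 0.73)]
tube_rack [([312.7, 306.4], 0.95), ([448.3, 225.2], 0.37)]
tip_box [([499.6, 278.1], 0.9)]
media_bottle [([192.4, 199.9], 0.77)]
```

View pics/top0.png

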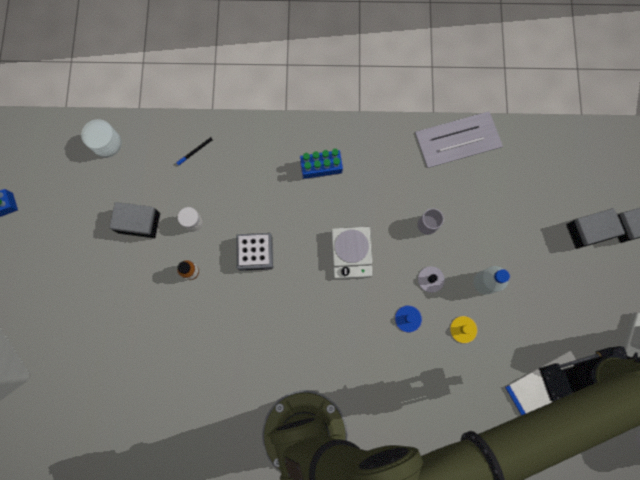

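View pics/scene0.png

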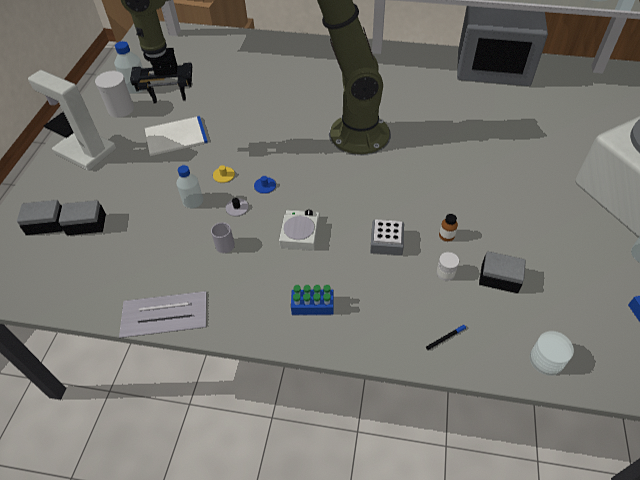

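Top view: the robot base is at the bottom, and the stirrer at (353,250) has its dial towards the robot. The heater is at (256,252), beaker (432,220), jar (189,217) and bottle (187,269). There are three cover candidates: grey steel with a black knob at (431,279), blue at (408,318) and yellow at (464,328). The steel one fits the description, so I'll confirm it in a crop and measure everything.

```bash
python3 - <<'E'
from h import *
r=shot('top');s=shot('scene')
f=r['frame'];a=cv2.resize(f[200:340,390:510],None,fx=5,fy=5,interpolation=cv2.INTER_CUBIC)[:600]
cv2.imwrite('pics/crop_cover.png',a)
np.savez('t0.npz',**r);np.savez('s0.npz',**s)
# clouds merged into a height map analysis per object
def cloud(r):
    K=r['K'];v,u=np.mgrid[:480,:640];d=r['depth']
    p=np.stack([(u-K[0,2])/K[0,0]*d,(v-K[1,2])/K[1,1]*d,d,np.ones_like(d)],-1)@r['world_from_camera'].T
    p[d==0]=np.nan
    return p[...,:3]
for n,rr,boxes in (('top',r,dict(stir=(322,225,385,285),heat=(232,230,278,275),beak=(415,203,450,238),cov=(412,262,448,296),jar=(172,202,205,234),bot=(172,254,203,284))),
  ('scene',s,dict(stir=(275,203,325,252),heat=(365,212,408,256),beak=(208,220,238,255),cov=(222,192,252,218),jar=(435,248,463,282),bot=(434,210,462,244)))):
    P=cloud(rr)
    for k,(a,b,c,d) in boxes.items():
        Q=P[b:d,a:c].reshape(-1,3);Q=Q[np.isfinite(Q[:,0])]
        bz=np.median(Q[Q[:,2]<.008,2]); 
        H=Q[Q[:,2]>.012]
        zt=np.percentile(H[:,2],98)
        T=H[H[:,2]>zt-.006]
        print(n,k,'bench',round(bz,4),'ztop',round(zt,4),'bbox',np.round([*H[:,:2].min(0),*H[:,:2].max(0)],3),'top mean',np.round(T.mean(0),4),'topmid',np.round((T.min(0)+T.max(0))/2,4),len(T))
        if k in('stir','heat'):
            (c2,sz,an)=cv2.minAreaRect(T[:,:2].astype(np.float32)*1000);print('   rect',np.round(c2,1),np.round(sz,1),round(an,2))
E
```

```text
top stir bench 0.0004 ztop 0.0511 bbox [ 0.425 -0.181  0.572 -0.065] top mean [ 0.5115 -0.1227  0.0476] topmid [ 0.5007 -0.1231  0.0509] 558
   rect [ 501.4 -123.8] [130.  107.7] 2.36
top heat bench 0.0006 ztop 0.066 bbox [0.443 0.101 0.547 0.206] top mean [0.4963 0.1539 0.0626] topmid [0.4941 0.1538 0.0644] 472
   rect [495.7 154. ] [83.9 83.8] 4.67
top beak bench 0.001 ztop 0.0836 bbox [ 0.559 -0.377  0.62  -0.317] top mean [ 0.5919 -0.3468  0.0807] topmid [ 0.59   -0.347   0.0819] 71
top cov bench 0.0019 ztop 0.0443 bbox [ 0.393 -0.39   0.456 -0.327] top mean [ 0.4285 -0.3535  0.041 ] topmid [ 0.4295 -0.3541  0.0422] 26
top jar bench 0.0001 ztop 0.0768 bbox [0.556 0.313 0.614 0.397] top mean [0.5836 0.3421 0.0732] topmid [0.5847 0.3409 0.0754] 124
top bot bench 0.0001 ztop 0.0953 bbox [0.414 0.315 0.462 0.363] top mean [0.4398 0.3401 0.0919] topmid [0.4394 0.3401 0.0954] 72
scene stir bench -0.002 ztop 0.048 bbox [ 0.428 -0.183  0.581 -0.065] top mean [ 0.5239 -0.1223  0.0447] topmid [ 0.5102 -0.1208  0.0468] 426
   rect [ 513.2 -125.2] [135.  107.6] 5.96
scene heat bench -0.0018 ztop 0.0637 bbox [0.449 0.101 0.557 0.206] top mean [0.5032 0.152  0.0602] topmid [0.5033 0.1529 0.0629] 357
   rect [503.2 153.5] [85.3 83.3] 2.46
scene beak bench -0.0021 ztop 0.0792 bbox [ 0.561 -0.378  0.627 -0.317] top mean [ 0.5958 -0.3489  0.0767] topmid [ 0.5952 -0.3479  0.078 ] 75
scene cov bench -0.0008 ztop 0.0392 bbox [ 0.416 -0.365  0.449 -0.332] top mean [ 0.4356 -0.3547  0.036 ] topmid [ 0.436  -0.354   0.0369] 25
scene jar bench -0.0012 ztop 0.0736 bbox [0.559 0.313 0.623 0.369] top mean [0.5906 0.3411 0.0701] topmid [0.5913 0.3417 0.0717] 149
scene bot bench -0.0014 ztop 0.0921 bbox [0.425 0.314 0.472 0.364] top mean [0.4461 0.3384 0.0893] topmid [0.4467 0.3398 0.0911] 65
```

View pics/crop_cover.png

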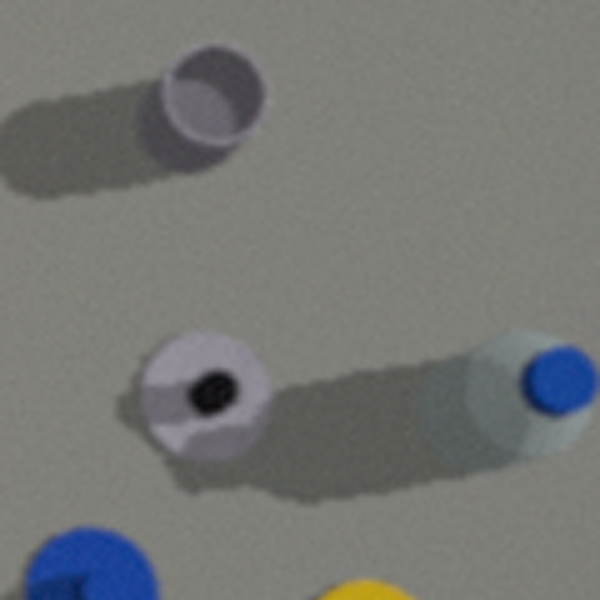

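The crop confirms the grey steel disc with the black knob at (431,279); the blue and yellow ones are the look-alikes. Top and scene differ by about 6 mm in x, so I'll use the wrist camera to refine. First, clearances and the view from the wrist.

```bash
python3 - <<'E'
from h import *
r=dict(np.load('t0.npz'));s=dict(np.load('s0.npz'))
for n,p,q,z in(('media cap',(502,276),(183,171),.15),('rack',(322,163),(313,296),.07),('tipbox lid',(134,218),(503,268),.072),('blue',(408,319),(265,185),.005),('yellow',(464,330),(223,174),.005),('cover disc',(431,279),(236,207),.005),('plate',(351.5,246),(299,227),.045)):
    print(n,np.round(w(r,p,z),3),np.round(w(s,q,z),3))
m=shot('wrist','w0.png');print(np.round(m['world_from_camera'],3),np.round(m['K'],0).tolist())
E
```

```text
media cap [ 0.421 -0.508  0.15 ] [ 0.437 -0.505  0.15 ]
rack [ 0.75  -0.036  0.07 ] [ 0.776 -0.027  0.07 ]
tipbox lid [0.578 0.492 0.072] [0.597 0.496 0.072]
blue [ 0.313 -0.287  0.005] [ 0.322 -0.284  0.005]
yellow [ 0.285 -0.444  0.005] [ 0.293 -0.443  0.005]
cover disc [ 0.428 -0.355  0.005] [ 0.436 -0.355  0.005]
plate [ 0.513 -0.123  0.045] [ 0.519 -0.122  0.045]
[[ 0.287 -0.924 -0.254  0.256]
 [-0.958 -0.277 -0.076 -0.603]
 [-0.     0.265 -0.964  0.385]
 [ 0.     0.     0.     1.   ]] [[404.0, 0.0, 318.0], [0.0, 404.0, 239.0], [0.0, 0.0, 1.0]]
```

View pics/w0.png

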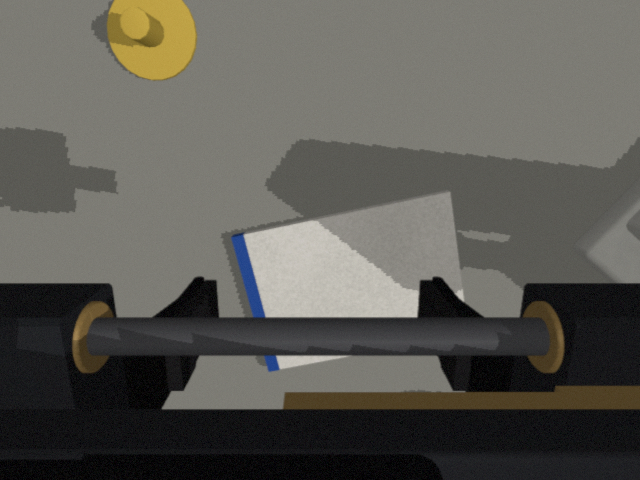

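The wrist view shows the yellow look-alike at (150,35) and the fingers at the bottom, with the camera looking along tool +x. I'll move so that the beaker appears in the upper half.

Emit:
servo_tool(targets=[[100,0.06,-0.02,-0.03,0],[100,0.12,-0.04,-0.03,0],[100,0.17,-0.06,-0.03,0],[100,0.22,-0.08,-0.03,0],[100,0.28,-0.1,-0.03,0]])

```text
time_s: 1.78
tool_pos: [0.4259, -0.4465, 0.2529]
tool_rot: [179.9, 0.0, 16.6]
force: [0.3, -0.8, -0.1]
grip_width: 0.0868
```

Emit:
servo_tool(targets=[[100,0.06,-0.02,0,0],[100,0.1,-0.035,0,0],[100,0.128,-0.047,0,0],[100,0.128,-0.047,0,0],[100,0.128,-0.047,0,0]])

```text
time_s: 2.4
tool_pos: [0.5335, -0.3665, 0.2525]
tool_rot: [180.0, 0.1, 16.6]
force: [0.1, -0.5, -0.6]
grip_width: 0.087
```

```bash
python3 - <<'E'
from h import *
o=monitor.get_obs();print(o['time_s'],o['tool_pos'],o['tool_rot'],o['force'])
m=shot('wrist','w1.png');print([(a['at'],a['confidence']) for a in pinpoint('wrist','beaker_mid')])
np.savez('w1.npz',**m)
E
```

```text
2.4 [ 0.53354485 -0.36648312  0.25247414] [1.79964117e+02 6.47052275e-02 1.65940870e+01] [ 0.11780615 -0.52163198 -0.58020792]
[([317.9, 140.1], 0.9)]
```

View pics/w1.png

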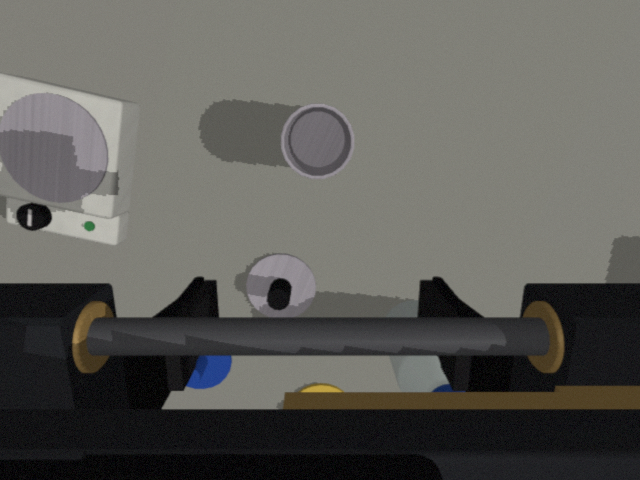

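The wrist view shows the beaker from directly above, with its rim centred at about (318,141). Part of the stirrer is at left, and the steel cover is at (281,285).

```bash
cat >> h.py <<'E'
def tool(p,o):
    "shift in tool axes (down-pointing) from current tool pose to world p"
    from scipy.spatial.transform import Rotation as R
    return R.from_euler('xyz',o['tool_rot'],degrees=True).as_matrix().T@(np.array(p)-o['tool_pos'])
E
python3 - <<'E'
from h import *
m=dict(np.load('w1.npz'));o=monitor.get_obs()
for px in((318.3,141.5),(282,141),(355,141),(318,104),(318,179)): print(w(m,px,.08).round(4))
print(w(m,(317.9,140.1),.04).round(4))
print(tool(w(m,(318.3,141.5),.08),o).round(4))
print('cover',w(m,(281,286),.005).round(4),'knobtop',w(m,(280,285),.038).round(4))
print('bench z by depth',w(m,(450,100)),w(m,(200,230)))
E
```

```text
[ 0.5931 -0.3503  0.08  ]
[ 0.5852 -0.3222  0.08  ]
[ 0.602  -0.3785  0.08  ]
[ 0.6206 -0.3419  0.08  ]
[ 0.5642 -0.3587  0.08  ]
[ 0.5929 -0.3501  0.04  ]
[0.0626 0.0008 0.1725]
cover [ 0.4328 -0.356   0.005 ] knobtop [ 0.4474 -0.354   0.038 ]
bench z by depth [ 0.6645343  -0.46220647  0.00168864] [ 4.67637159e-01 -2.57392319e-01  1.68311054e-04]
```

The wrist view puts the beaker at (0.593,-0.350), with a measured diameter of about 59 mm, which agrees with the other cameras. Now the grasp.

Emit:
servo_tool(targets=[[100,0.0625,0.001,0.0,0],[100,0.0625,0.001,0.06,0],[100,0.0625,0.001,0.12,0],[100,0.0625,0.001,0.17,0],[100,0.0625,0.001,0.21,0]], grip_force=20)

```text
time_s: 3.12
tool_pos: [0.5925, -0.3498, 0.0401]
tool_rot: [-180.0, 0.1, 16.5]
force: [0.8, -0.2, -0.0]
grip_width: 0.0868
```

Emit:
servo_tool(targets=[[100,0,0,0,0],[30,0,0,0,0],[30,0,0,0,0],[30,0,0,0,0],[30,0,0,0,0]], grip_force=20)

```text
time_s: 3.75
tool_pos: [0.5953, -0.3485, 0.0441]
tool_rot: [179.9, -0.1, 16.7]
force: [-0.9, 0.6, 3.8]
grip_width: 0.0601
```

Gripped at 60 mm, matching the beaker. Next I'll lift it and view the stirrer from the wrist, turning the tool to yaw 0.

Emit:
servo_tool(targets=[[30,0,0,-0.04,0],[30,0,0,-0.1,0],[30,0,0,-0.15,0],[30,0,0,-0.19,0],[30,0,0,-0.21,0]])

```text
time_s: 4.38
tool_pos: [0.5953, -0.3486, 0.2552]
tool_rot: [179.9, -0.1, 16.7]
force: [0.1, -0.5, -1.2]
grip_width: 0.0595
```

Emit:
servo_tool(targets=[[30,-0.018,-0.053,0,0.06],[30,-0.036,-0.105,0,0.12],[30,-0.054,-0.158,0,0.18],[30,-0.072,-0.21,0,0.24],[30,-0.0925,-0.263,0,0.29]])

```text
time_s: 5.0
tool_pos: [0.4289, -0.1213, 0.2512]
tool_rot: [-180.0, 0.1, -0.0]
force: [0.7, 1.2, -0.9]
grip_width: 0.0598
```

Emit:
servo_tool(targets=[[30,0,0,0,0],[30,0,0,0,0]])

```text
time_s: 5.25
tool_pos: [0.4303, -0.1234, 0.252]
tool_rot: [180.0, 0.0, 0.1]
force: [0.4, -0.1, -1.4]
grip_width: 0.0597
```

```bash
python3 - <<'E'
from h import *
o=monitor.get_obs();print(o['time_s'],o['tool_pos'],o['tool_rot'],o['force'])
m=shot('wrist','w2.png')
for n in('stirrer','heater'):print([(a['at'],a['confidence']) for a in pinpoint('wrist',n)])
np.savez('w2.npz',**m)
E
```

```text
5.25 [ 0.43033181 -0.12337626  0.252046  ] [1.79959400e+02 3.07695814e-02 5.75139235e-02] [ 0.41710307 -0.0736319  -1.4284034 ]
[([319.2, 110.8], 0.81), ([552.9, 205.3], 0.24)]
[([38.1, 136.6], 0.8)]
```

View pics/w2.png

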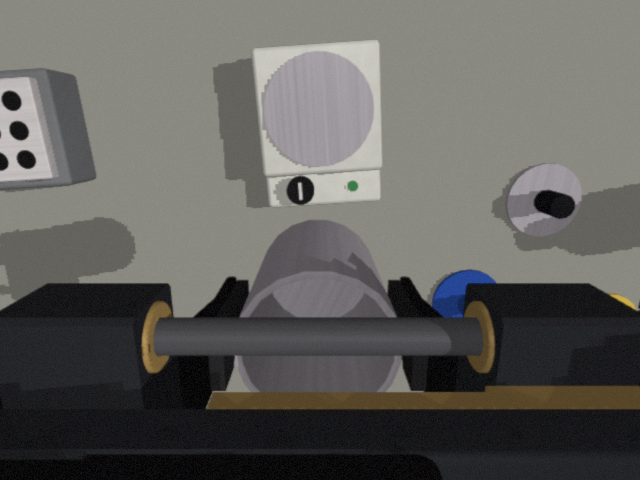

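The view is clear: the plate is at about (319,109), the dial at (301,190) faces the robot, and the heater's right part is at left. I'll fit the plate ellipse and the block corners.

```bash
python3 - <<'E'
from h import *
m=dict(np.load('w2.npz'));o=monitor.get_obs();f=m['frame'].astype(int)
g=f.min(2)
print(f[110,320],f[60,262],f[20,320],f[160,270],f[110,250])
# white mask
wm=((g>175)).astype(np.uint8); wm[:35]=0;wm[215:]=0;wm[:,:245]=0;wm[:,390:]=0
cs,_=cv2.findContours(wm,cv2.RETR_CCOMP,cv2.CHAIN_APPROX_NONE)
for c in sorted(cs,key=len)[-3:]:
    print(len(c),cv2.boundingRect(c))
c=[c for c in cs if 80<cv2.boundingRect(c)[2]<118]
vis=m['frame'].copy()
for c in c:
    e=cv2.fitEllipse(c);print('ell',e,w(m,e[0],.045).round(4));cv2.ellipse(vis,e,(0,0,255),1)
cv2.drawContours(vis,[max(cs,key=len)],-1,(0,255,0),1)
cv2.imwrite('pics/w2v.png',cv2.resize(vis[20:220,230:400],None,fx=3,fy=3))
E
```

```text
[161 155 159] [191 200 201] [130 138 138] [179 189 190] [94 98 99]
98 (269, 177, 24, 28)
194 (306, 170, 74, 32)
814 (254, 41, 127, 133)
```

View pics/w2v.png

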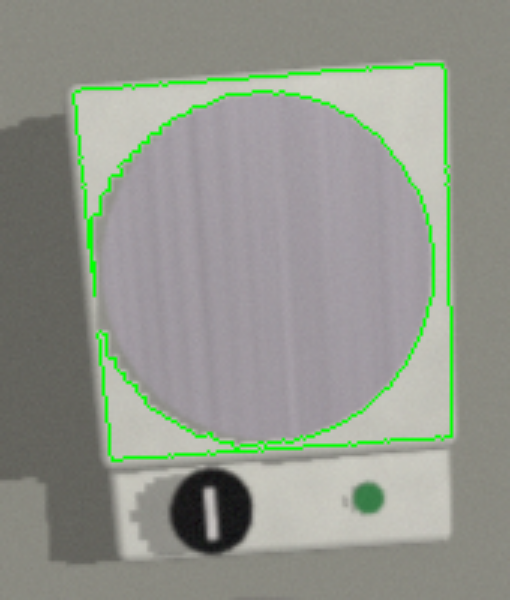

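```bash
python3 - <<'E'
from h import *
m=dict(np.load('w2.npz'))
f=m['frame'].astype(float)
g=cv2.GaussianBlur(f.min(2),(0,0),0.8)
# plate edge by radial search
c=np.array([319,109.]);pts=[]
for t in np.deg2rad(np.arange(-80,85,4)).tolist()+np.deg2rad(np.arange(95,135,4)).tolist()+np.deg2rad(np.arange(230,262,4)).tolist():
    rr=np.arange(48,66,.25);P=c+np.outer(rr,[np.cos(t),np.sin(t)])
    v=cv2.remap(g.astype(np.float32),P[:,0].astype(np.float32),P[:,1].astype(np.float32),1).ravel()
    i=np.argmax(np.diff(v)); pts.append(P[i])
pts=np.array(pts)
W=np.array([w(m,p,.045)[:2] for p in pts])
from scipy.optimize import least_squares
s=least_squares(lambda q:np.hypot(W[:,0]-q[0],W[:,1]-q[1])-q[2],[.51,-.123,.048],loss='soft_l1',f_scale=.001)
print('plate circle',s.x.round(4),np.abs(s.fun).mean())
C=[w(m,p,.042)[:2] for p in((254,49.3),(379,41),(381.5,167),(266.5,174.5))]
C=np.array(C);print(C.round(4),C.mean(0).round(4),[np.linalg.norm(C[i]-C[i-1]).round(4) for i in range(4)])
for a,b in((0,1),(3,2)):d=C[b]-C[a];print('heading of back edge deg',np.degrees(np.arctan2(d[0],-d[1])))
for a,b in((3,0),(2,1)):d=C[b]-C[a];print('side',np.degrees(np.arctan2(d[1],d[0])))
# heater visible corners on top face z=.06
for p in((45,69),(60,184),(75,76),(95,180)):print(w(m,p,.06).round(4),w(m,p,0).round(4),w(m,p))
cv2.imwrite('pics/w2h.png',cv2.resize(m['frame'][50:210,0:110],None,fx=4,fy=4))
E
```

```text
plate circle [ 0.5171 -0.1238  0.0487] 0.0007758429185802522
[[ 0.5671 -0.0703]
 [ 0.5736 -0.1758]
 [ 0.4687 -0.1824]
 [ 0.4618 -0.0774]] [ 0.5178 -0.1265] [np.float64(0.1055), np.float64(0.1057), np.float64(0.1051), np.float64(0.1052)]
heading of back edge deg 3.552455202054941
heading of back edge deg 3.7605121735539595
side 3.883369989110221
side 3.606262873472715
[0.549  0.0979 0.06  ] [0.5567 0.1355 0.    ] [0.55097815 0.10742204 0.04486934]
[0.4554 0.1015 0.06  ] [0.4472 0.1397 0.    ] [0.45360664 0.10967171 0.04712948]
[0.5437 0.0744 0.06  ] [0.5505 0.108  0.    ] [0.55046251 0.10755059 0.000718  ]
[0.4589 0.0703 0.06  ] [0.4513 0.1032 0.    ] [0.45140913 0.10286009 0.00067811]
```

View pics/w2h.png

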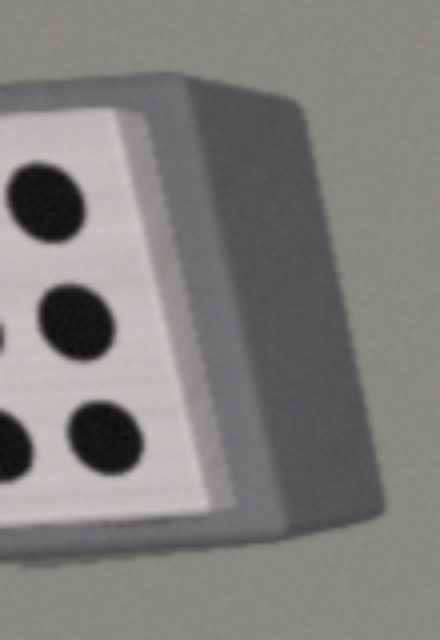

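Stirrer is at (0.517,-0.125) with a heading of 3.7°. Heater is at about (0.499,0.154), giving a spacing of 0.281, which fits the 275–285 mm range. I'll bring the beaker over the plate and check it before releasing.

Emit:
servo_tool(targets=[[30,0.045,0.001,0,0],[30,0.0875,0.001,0,0],[30,0.0875,0.001,0.05,0],[30,0.0875,0.001,0.1,0],[30,0.0875,0.001,0.15,0]])

```text
time_s: 6.02
tool_pos: [0.5184, -0.1248, 0.1003]
tool_rot: [-180.0, 0.0, -0.0]
force: [0.0, -0.4, -1.9]
grip_width: 0.0596
```

Emit:
servo_tool(targets=[[30,0,0,0,0],[30,0,0,0,0]])

```text
time_s: 6.28
tool_pos: [0.5196, -0.1245, 0.104]
tool_rot: [180.0, -0.1, 0.0]
force: [0.2, 0.5, -1.0]
grip_width: 0.0597
```

```bash
python3 - <<'E'
from h import *
o=monitor.get_obs();print(o['time_s'],o['tool_pos'],o['tool_rot'],o['force'])
t=shot('top');s=shot('scene');m=shot('wrist')
a=cv2.resize(t['frame'][210:290,310:400],None,fx=4,fy=4);b=cv2.resize(s['frame'][170:260,250:350],None,fx=4,fy=4)
H=360;im=np.zeros((H,760,3),np.uint8);im[:320,:360]=a;im[:360,360:760]=b
cv2.imwrite('pics/p1.png',im);cv2.imwrite('pics/w3.png',m['frame'])
E
```

```text
6.275 [ 0.51955423 -0.12447779  0.1040117 ] [ 1.79994704e+02 -1.13538502e-01  6.69894698e-03] [ 0.23347189  0.49668799 -0.98639655]
```

View pics/p1.png

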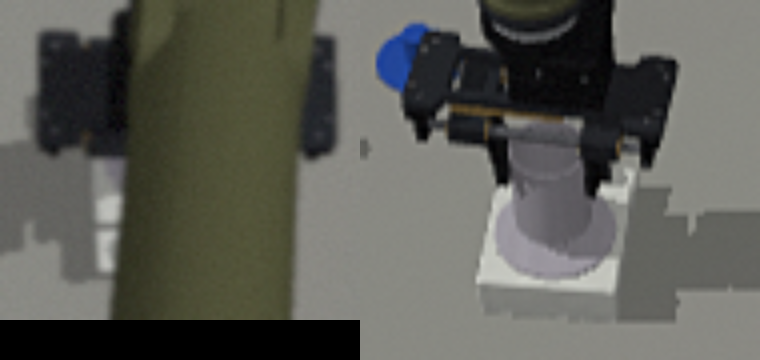

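View pics/w3.png

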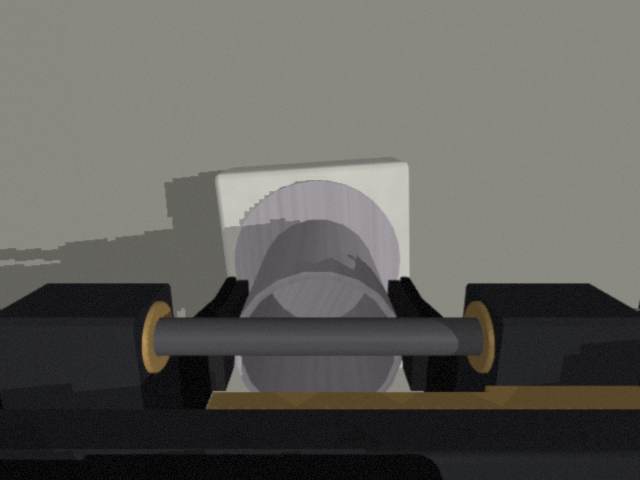

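Wrist view: the plate spans columns 236–399 and the beaker is centred within it. Lowering to the plate.

Emit:
servo_tool(targets=[[30,0,0,0.008,0],[30,0,0,0.012,0],[30,0,0,0.0135,0],[30,0,0,0.0135,0]])

```text
time_s: 6.92
tool_pos: [0.5181, -0.1239, 0.0891]
tool_rot: [180.0, -0.0, 0.0]
force: [-0.8, 1.3, -0.5]
grip_width: 0.0597
```

```bash
python3 - <<'E'
from h import *
o=monitor.get_obs();print(o['time_s'],o['tool_pos'],o['tool_rot'],o['force'])
m=shot('wrist');cv2.imwrite('pics/w4.png',cv2.resize(m['frame'][150:350,200:430],None,fx=3,fy=3));np.savez('w4.npz',**m)
E
```

```text
6.925 [ 0.51812262 -0.12386466  0.08909687] [ 1.79995003e+02 -1.52210868e-03  4.99239116e-02] [-0.83488751  1.28809674 -0.51103717]
```

View pics/w4.png

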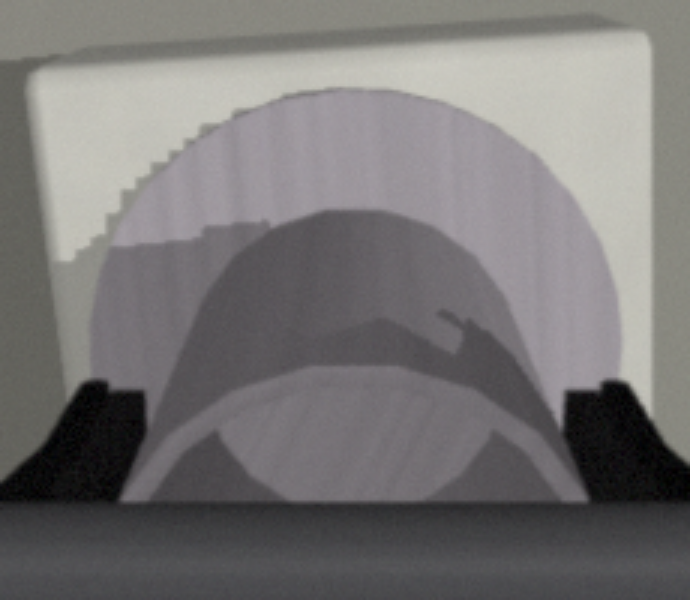

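```bash
python3 - <<'E'
from h import *
from scipy.optimize import least_squares
m=dict(np.load('w4.npz'))
def fit(P,r):
    W=np.array([w(m,(200+a/3,150+b/3),.045)[:2] for a,b in P])
    s=least_squares(lambda q:np.hypot(W[:,0]-q[0],W[:,1]-q[1])-r,W.mean(0)-[.03,0]);print(s.x.round(4),(s.fun*1000).round(1))
fit([(355,88),(280,97),(430,98),(500,130),(560,180),(600,240),(620,310),(92,320),(110,245)],.048)
fit([(355,209),(300,217),(415,217),(460,238),(252,240)],.030)
E
```

```text
[ 0.5177 -0.1252] [ 0.1  0.3  0.1 -0.2 -0.2 -0.1 -0.1 -0.4 -0.1]
[ 0.5152 -0.1255] [-0.4 -0.1 -0.1  0.3  0.3]
```

Plate fits at (0.5177,-0.1252) with residuals under 0.4 mm; the beaker is about 2.5 mm short in x. I'll correct that, then set it down.

Emit:
servo_tool(targets=[[30,0.0025,0,-0.002,0],[30,0.0025,0,-0.001,0],[30,0.0025,0,0.001,0],[30,0.0025,0,0.002,0],[30,0.0025,0,0.002,0]])

```text
time_s: 7.6
tool_pos: [0.521, -0.1239, 0.089]
tool_rot: [180.0, -0.0, 0.0]
force: [-5.2, 0.6, 10.7]
grip_width: 0.0597
```

Contact at about 11 N. I'll ease off, release, and rise while the fingers are open.

Emit:
servo_tool(targets=[[30,0,0,-0.001,0],[100,0,0,-0.001,0],[100,0,0,-0.001,0],[100,0,0,-0.001,0],[100,0,0,-0.001,0]])

```text
time_s: 8.22
tool_pos: [0.5205, -0.1239, 0.0878]
tool_rot: [-180.0, 0.0, 0.0]
force: [-0.1, 0.2, -0.5]
grip_width: 0.0852
```

Emit:
servo_tool(targets=[[100,0,0,-0.04,0],[100,0,0,-0.09,0],[100,0,0,-0.14,0],[100,-0.04,0,-0.16,0],[100,-0.085,0,-0.16,0]])

```text
time_s: 8.85
tool_pos: [0.4361, -0.1239, 0.25]
tool_rot: [179.9, -0.2, 0.1]
force: [-1.5, -0.3, 0.1]
grip_width: 0.0871
```

```bash
python3 - <<'E'
from h import *
o=monitor.get_obs();print(o['time_s'],o['tool_pos'],o['tool_rot'],o['force'],o['grip_width'])
m=shot('wrist','w5.png');np.savez('w5.npz',**m)
E
```

```text
8.85 [ 0.43614351 -0.12390914  0.25001722] [ 1.79941467e+02 -2.14731635e-01  1.06397104e-01] [-1.46091984 -0.2925617   0.12552563] 0.08712694109615211
```

View pics/w5.png

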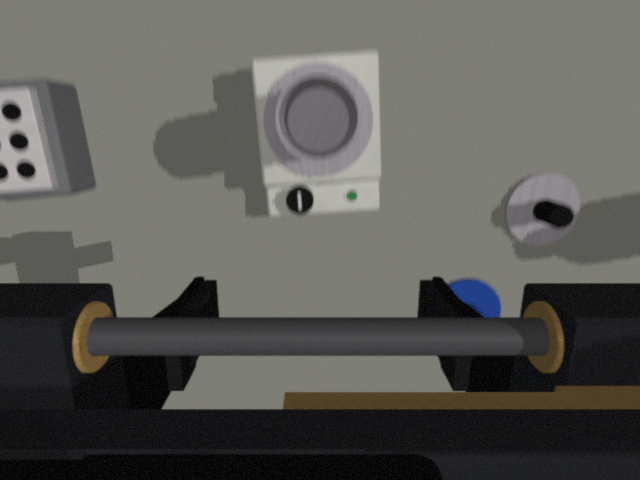

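The beaker stands on the plate. I'll enlarge the crop to measure centring.

```bash
python3 - <<'E'
from h import *
m=dict(np.load('w5.npz'))
c=m['frame'][45:190,245:390].astype(float);c=np.clip((c-60)*1.6,0,255).astype(np.uint8)
cv2.imwrite('pics/w5c.png',cv2.resize(c,None,fx=4,fy=4,interpolation=cv2.INTER_CUBIC))
vis=m['frame'].copy()
E
```

```text
(no output)
```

View pics/w5c.png

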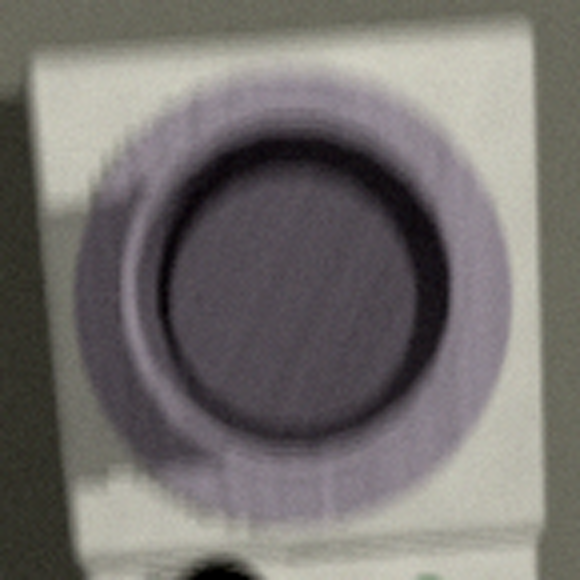

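```bash
python3 - <<'E'
from h import *
m=dict(np.load('w5.npz'))
p=lambda a,b:(245+a/4,45+b/4)
print('plate',w(m,p(294.5,294.5),.045).round(4),'mouth',w(m,p(305,289),.125).round(4))
for q in((160,289),(450,289),(305,127),(305,450)):print(w(m,p(*q),.125).round(4))
print('floor R',w(m,p(415,295),.048).round(4),'plate R/L',w(m,p(512,300),.045).round(4),w(m,p(77,300),.045).round(4))
o=monitor.get_obs();print('cover disc',w(m,(543,209),.005).round(4))
print(tool([.433-.07,-.356,.25],o))
E
```

```text
plate [ 0.5174 -0.1256  0.045 ] mouth [ 0.5164 -0.1271  0.125 ]
[ 0.5164 -0.1024  0.125 ]
[ 0.5165 -0.1518  0.125 ]
[ 0.5422 -0.127   0.125 ]
[ 0.4895 -0.1272  0.125 ]
floor R [ 0.5173 -0.1516  0.048 ] plate R/L [ 0.5164 -0.173   0.045 ] [ 0.5162 -0.0781  0.045 ]
cover disc [ 0.4301 -0.3558  0.005 ]
[-0.06655993  0.23166852 -0.00077869]
```

The beaker mouth is at (0.5164,-0.1271) and the plate at (0.5174,-0.1256), so it's centred within about 2 mm. Next the cover: I'll go above it and turn to yaw 90 so the jaws run along x, away from the media bottle.

Emit:
servo_tool(targets=[[100,0,0.05,0,-0.18],[100,0,0.1,0,-0.36],[100,0,0.15,0,-0.54],[100,0,0.2,0,-0.72],[100,0,0.25,0,-0.9]])

```text
time_s: 9.52
tool_pos: [0.4358, -0.3755, 0.2478]
tool_rot: [180.0, 0.0, 52.0]
force: [0.5, -0.6, 0.8]
grip_width: 0.0873
```

```bash
python3 - <<'E'
from h import *
o=monitor.get_obs();print(o['tool_pos'],o['tool_rot'],o['qpos']);print(tool([.432,-.421,.25],o), np.radians(90-o['tool_rot'][2]))
E
```

```text
[ 0.43584018 -0.37548611  0.2478162 ] [1.79998670e+02 9.22328263e-03 5.19622288e+01] [ 48.85009852   9.16502414 -12.09490112  91.65051806   1.95522984
  79.38945544  -1.49274646]
[-0.03821355  0.02502029 -0.00217707] 0.6638843468333828
```

Emit:
servo_tool(targets=[[100,-0.01,0.006,0,-0.18],[100,-0.02,0.012,0,-0.36],[100,-0.03,0.018,0,-0.54],[100,-0.038,0.025,0,-0.664],[100,-0.038,0.025,0,-0.664]])

```text
time_s: 10.15
tool_pos: [0.4314, -0.42, 0.2475]
tool_rot: [-180.0, -0.0, 89.5]
force: [0.3, -0.0, -0.4]
grip_width: 0.087
```

```bash
python3 - <<'E'
from h import *
o=monitor.get_obs();print(o['time_s'],o['tool_pos'],o['tool_rot'])
m=shot('wrist','w6.png');np.savez('w6.npz',**m)
print([(a['at'],a['confidence'],w(m,a['at'],.022).round(4)) for a in pinpoint('wrist','cover_knob')])
E
```

```text
10.15 [ 0.4314105  -0.41999583  0.24745789] [-1.79963567e+02 -1.97615577e-02  8.94968163e+01]
[([172.3, 227.5], 0.98, array([ 0.288 , -0.4423,  0.022 ])), ([187.4, 60.1], 0.71, array([ 0.3172, -0.2896,  0.022 ])), ([315.0, 135.8], 0.63, array([ 0.4298, -0.3557,  0.022 ]))]
```

View pics/w6.png

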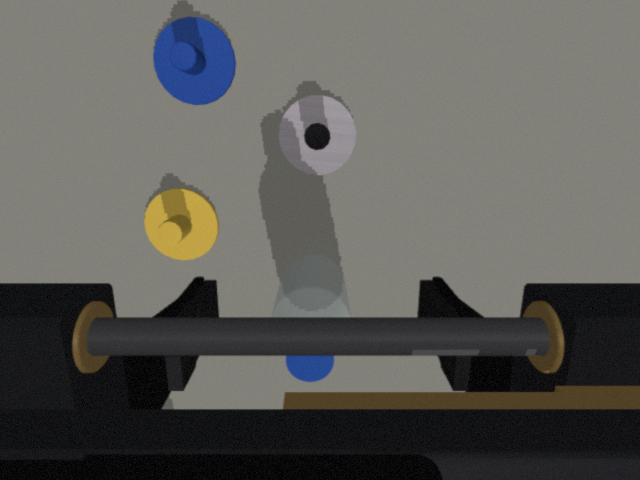

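Three candidates show here: blue (195,60), yellow (182,225) and steel with a black knob (317,136). The steel one is the real cover; the crop agreed.

```bash
python3 - <<'E'
from h import *
m=dict(np.load('w6.npz'));o=monitor.get_obs()
print(w(m,(317,136),.038).round(4),w(m,(317.5,135),.005).round(4))
for q in((279,135),(356,135),(317,95),(317,176)):print(w(m,q,.005).round(4))
print(tool(w(m,(317.2,135.5),.03),o))
E
```

```text
[ 0.4317 -0.3556  0.038 ] [ 0.4321 -0.3553  0.005 ]
[ 0.3948 -0.355   0.005 ]
[ 0.4694 -0.3556  0.005 ]
[ 0.432  -0.3186  0.005 ]
[ 0.4313 -0.3948  0.005 ]
[ 0.06337585 -0.00046684  0.21778632]
```

Emit:
servo_tool(targets=[[100,0.04,0,0.02,0],[100,0.064,0,0.08,0],[100,0.064,0,0.14,0],[100,0.064,0,0.19,0],[100,0.064,0,0.22,0]])

```text
time_s: 10.88
tool_pos: [0.431, -0.3534, 0.0254]
tool_rot: [-179.9, -0.1, 89.6]
force: [-0.6, -0.5, -0.1]
grip_width: 0.0872
```

Emit:
servo_tool(targets=[[100,0,0,0.01,0],[100,0,0,0.016,0],[100,0,0,0.016,0]])

```text
time_s: 11.25
tool_pos: [0.4329, -0.3557, 0.0131]
tool_rot: [179.9, 0.1, 89.6]
force: [-0.6, -0.0, 0.4]
grip_width: 0.0867
```

Emit:
servo_tool(targets=[[10,0,0,0,0],[10,0,0,0,0],[10,0,0,0,0],[10,0,0,0,0],[10,0,0,0,0]], grip_force=25)

```text
time_s: 11.88
tool_pos: [0.4322, -0.3553, 0.0121]
tool_rot: [-180.0, 0.0, 89.7]
force: [0.7, 0.3, -0.1]
grip_width: 0.045
```

Emit:
servo_tool(targets=[[10,0,0,0,0],[10,0,0,-0.02,0],[10,0,0,-0.07,0],[10,0,0,-0.13,0],[10,0,0,-0.19,0]])

```text
time_s: 12.5
tool_pos: [0.4318, -0.355, 0.2036]
tool_rot: [-180.0, -0.0, 89.7]
force: [0.9, -0.9, -1.3]
grip_width: 0.0224
```

Emit:
servo_tool(targets=[[10,0,0,-0.04,0],[10,0,0,-0.04,0]])

```text
time_s: 12.75
tool_pos: [0.4339, -0.3564, 0.246]
tool_rot: [179.7, 0.3, 89.7]
force: [0.7, 0.4, -1.4]
grip_width: 0.0222
```

```bash
python3 - <<'E'
from h import *
o=monitor.get_obs();print(o['time_s'],o['tool_pos'],o['tool_rot'],o['grip_width'],o['force'])
m=shot('wrist','w7.png')
print(tool([.5165,-.2265,.25],o))
E
```

```text
12.75 [ 0.43387198 -0.35640855  0.24604423] [179.68344538   0.28205466  89.65869384] 0.022217628910289926 [ 0.67519028  0.392051   -1.36651556]
[ 0.1303774   0.08187686 -0.00414535]
```

View pics/w7.png

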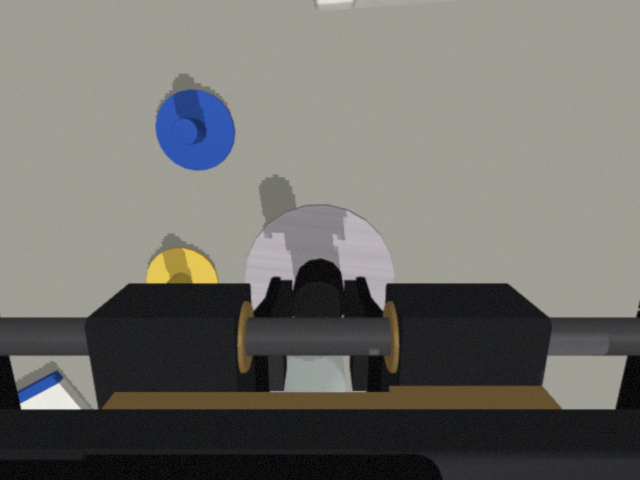

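The fingers close more slowly than I assumed, so the cover was caught partway through the lift. I'll check where the knob is held and whether the disc is level.

```bash
python3 - <<'E'
from h import *
o=monitor.get_obs();m=shot('wrist');s=shot('scene')
np.savez('w7.npz',**m)
for q in((255,270),(262,245),(290,225),(320,212),(350,225),(378,245),(385,270)):
    print(q,w(m,q).round(4), m['depth'][q[1],q[0]])
print(o['tool_pos'])
p=s['world_from_camera'];q=np.linalg.inv(p)@np.r_[.432,-.355,.24,1];uv=s['K']@q[:3];uv=(uv/uv[2])[:2].astype(int);print(uv)
u,v=uv;cv2.imwrite('pics/s7.png',cv2.resize(s['frame'][v-50:v+60,u-70:u+70],None,fx=5,fy=5,interpolation=cv2.INTER_CUBIC))
E
```

```text
(255, 270) [ 0.4019 -0.3532  0.2135] 0.20360681
(262, 245) [ 0.406  -0.34    0.2137] 0.19989759
(290, 225) [ 0.4202 -0.3297  0.2147] 0.19615974
(320, 212) [ 0.4348 -0.3237  0.2131] 0.19606076
(350, 225) [ 0.4493 -0.3298  0.2149] 0.19598113
(378, 245) [ 0.4631 -0.3399  0.2154] 0.1982024
(385, 270) [ 0.4672 -0.3532  0.2147] 0.20238745
[ 0.43270322 -0.35558824  0.2432842 ]
[224 153]
```

View pics/s7.png

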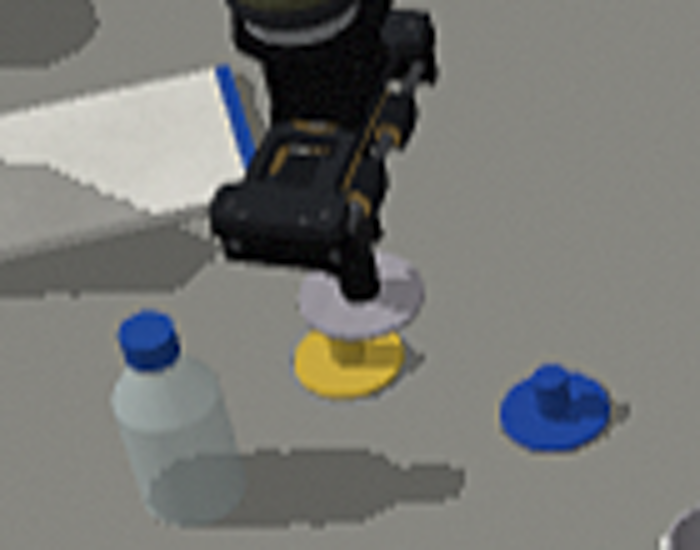

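The fingers only hold the top 2 mm of the knob (TCP about 36 mm above the underside). I'll set it back down and regrasp lower.

Emit:
servo_tool(targets=[[10,0,0,0.05,0],[10,0,0,0.1,0],[10,0,0,0.15,0],[10,0,0,0.19,0],[10,0,0,0.2,0]])

```text
time_s: 13.52
tool_pos: [0.429, -0.3527, 0.0375]
tool_rot: [-179.6, -0.3, 89.7]
force: [0.1, 1.2, -0.1]
grip_width: 0.0223
```

Emit:
servo_tool(targets=[[10,0,0,0.003,0],[10,0,0,0.006,0],[10,0,0,0.006,0]])

```text
time_s: 13.9
tool_pos: [0.4329, -0.3559, 0.0373]
tool_rot: [179.9, 0.1, 89.7]
force: [0.8, 0.7, -1.3]
grip_width: 0.0222
```

Emit:
servo_tool(targets=[[10,0,0,0.0015,0],[10,0,0,0.0015,0]])

```text
time_s: 14.15
tool_pos: [0.4323, -0.3554, 0.0349]
tool_rot: [180.0, 0.0, 89.7]
force: [0.2, -0.5, -0.7]
grip_width: 0.0222
```

```bash
python3 - <<'E'
from h import *
m=shot('wrist','w8.png');print(monitor.get_obs()['tool_pos'],monitor.get_obs()['force'])
for q in((262,245),(290,225),(320,212),(350,225),(378,245)): print(q,w(m,q).round(4))
E
```

```text
[ 0.43228837 -0.35536312  0.03483022] [ 0.14775855 -0.18860704 -0.6356644 ]
(262, 245) [ 0.4055 -0.3399  0.005 ]
(290, 225) [ 0.4197 -0.3295  0.0063]
(320, 212) [ 0.4343 -0.3235  0.0049]
(350, 225) [ 0.4488 -0.3297  0.0064]
(378, 245) [ 0.4627 -0.3398  0.0065]
```

View pics/w8.png

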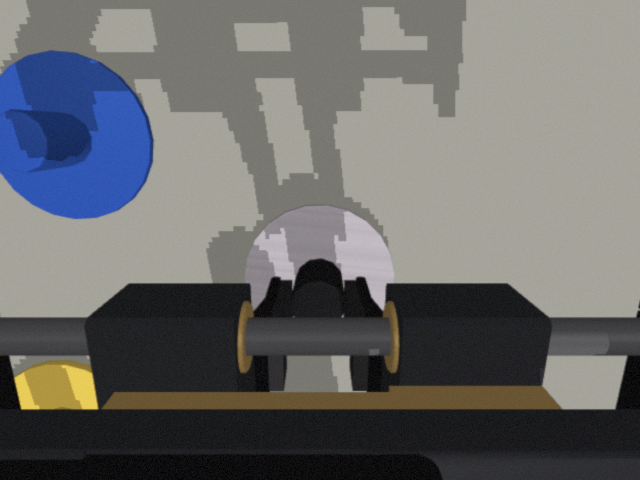

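The disc is back on the bench (top at about 5.5 mm). Opening, going lower, and closing with enough time.

Emit:
servo_tool(targets=[[55,0,0,0,0],[55,0,0,0,0],[55,0,0,0,0],[55,0,0,0,0],[55,0,0,0,0]])

```text
time_s: 14.82
tool_pos: [0.4322, -0.3553, 0.0346]
tool_rot: [-180.0, 0.0, 89.7]
force: [0.3, 0.1, -0.7]
grip_width: 0.0477
```

Emit:
servo_tool(targets=[[55,0,0,0.012,0],[55,0,0,0.024,0],[55,0,0,0.024,0],[10,0,0,0.024,0],[10,0,0,0.024,0]])

```text
time_s: 15.45
tool_pos: [0.4325, -0.3555, 0.0109]
tool_rot: [180.0, 0.0, 89.7]
force: [0.9, 0.4, -0.4]
grip_width: 0.0353
```

Emit:
servo_tool(targets=[[10,0,0,0,0],[10,0,0,0,0],[10,0,0,0,0],[10,0,0,0,0],[10,0,0,0,0]])

```text
time_s: 16.08
tool_pos: [0.4324, -0.3554, 0.0109]
tool_rot: [180.0, 0.0, 89.7]
force: [0.6, 0.3, 3.4]
grip_width: 0.0232
```

Emit:
servo_tool(targets=[[10,0,0,-0.03,0],[10,0,0,-0.08,0],[10,0,0,-0.14,0],[10,0,0,-0.2,0],[10,0,0,-0.235,0]])

```text
time_s: 16.7
tool_pos: [0.4328, -0.3557, 0.2488]
tool_rot: [179.9, 0.1, 89.7]
force: [1.0, -0.2, -0.8]
grip_width: 0.0235
```

Emit:
servo_tool(targets=[[10,0.045,0.028,0,0],[10,0.09,0.056,0,0],[10,0.139,0.083,0,0],[10,0.139,0.083,0,0],[10,0.139,0.083,0,0]])

```text
time_s: 17.32
tool_pos: [0.5155, -0.2171, 0.245]
tool_rot: [-179.9, 0.0, 89.7]
force: [-0.6, -1.0, -0.6]
grip_width: 0.0234
```

```bash
python3 - <<'E'
from h import *
o=monitor.get_obs();print(o['time_s'],o['tool_pos'],o['tool_rot'],o['grip_width'],o['force'])
m=shot('wrist','w9.png');np.savez('w9.npz',**m)
for q in((262,245),(290,225),(320,212),(350,225),(378,245)): print(q,w(m,q).round(4))
E
```

```text
17.325 [ 0.51549616 -0.21705433  0.24495177] [-1.79920609e+02  2.28288810e-02  8.96760474e+01] 0.02335327455505656 [-0.59103018 -1.00197952 -0.56775015]
(262, 245) [ 0.4924 -0.1942  0.2402]
(290, 225) [ 0.5045 -0.1858  0.2386]
(320, 212) [ 5.180e-01 -2.291e-01  1.000e-04]
(350, 225) [ 0.5302 -0.1858  0.2391]
(378, 245) [ 0.5426 -0.195   0.2384]
```

View pics/w9.png

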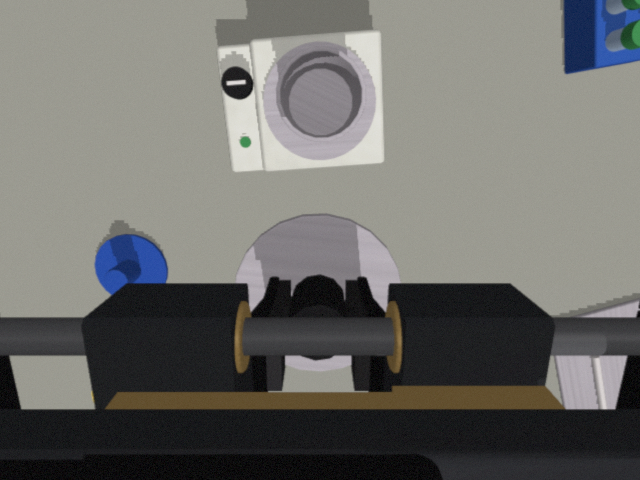

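The view shows the cover held level and the beaker at about (320,92). I'll enlarge it for a fit of the rim and the disc.

```bash
python3 - <<'E'
from h import *
m=dict(np.load('w9.npz'))
c=m['frame'][25:175,245:395].astype(float);c=np.clip((c-60)*1.5,0,255).astype(np.uint8)
cv2.imwrite('pics/w9c.png',cv2.resize(c,None,fx=4,fy=4,interpolation=cv2.INTER_CUBIC))
c=m['frame'][200:380,225:415]
cv2.imwrite('pics/w9d.png',cv2.resize(c,None,fx=3,fy=3,interpolation=cv2.INTER_CUBIC))
E
```

```text
(no output)
```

View pics/w9c.png

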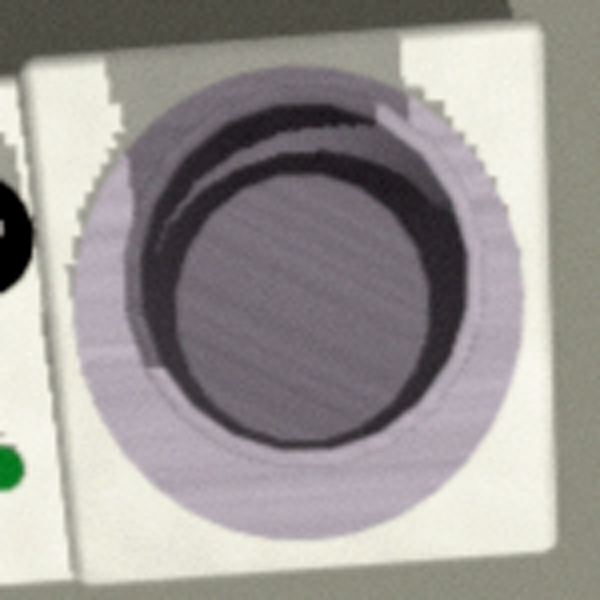

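View pics/w9d.png

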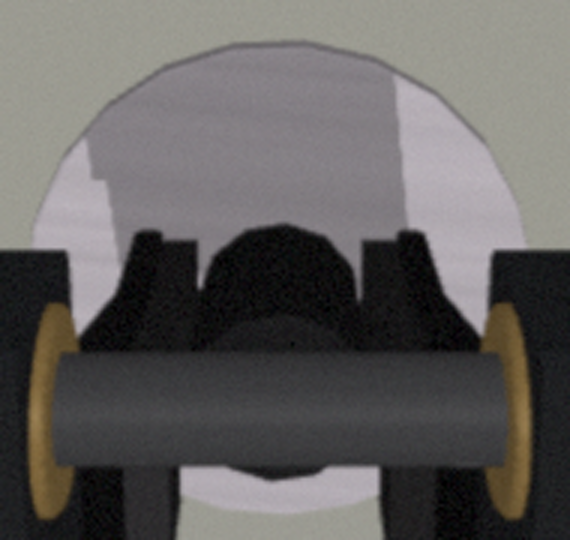

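```bash
python3 - <<'E'
from h import *
from scipy.optimize import least_squares
m=dict(np.load('w9.npz'))
def fit(P,z,r,f):
    W=np.array([w(m,f(*p),z)[:2] for p in P])
    s=least_squares(lambda q:np.hypot(W[:,0]-q[0],W[:,1]-q[1])-r,W.mean(0));print(s.x.round(4),(s.fun*1000).round(1));return s.x
f1=lambda a,b:(245+a/4,25+b/4)
b=fit([(142,280),(467,280),(303,104),(303,450),(160,215),(440,190),(180,375)],.125,.027,f1)
fit([(73,290),(523,290),(300,65),(300,540),(465,145),(470,460),(130,460)],.045,.048,f1)
f2=lambda a,b:(225+a/3,200+b/3)
c=fit([(270,42),(85,140),(160,72),(380,62),(485,140),(525,240),(33,235),(280,512)],.239,.038,f2)
o=monitor.get_obs();print(o['tool_pos'])
d=np.r_[b-c,0];print(tool(o['tool_pos']+d,o))
E
```

```text
[ 0.5191 -0.1253] [ 0.2 -0.6  0.1 -0.2 -0.8 -1.1 -1.2]
[ 0.5179 -0.1254] [-0.  -0.2  0.  -0.3 -0.4  0.3 -0.3]
[ 0.5166 -0.2193] [ 0.3 -1.   0.   0.1 -0.1 -0.9 -0.2 -0.5]
[ 0.51515488 -0.21796387  0.24498615]
[ 9.40137709e-02  1.78660321e-03 -4.07006223e-05]
```

Both beaker and plate fit at about (0.518,-0.125). The cover needs dx 0.094 and dy 0.002, then a 0.109 descent.

Emit:
servo_tool(targets=[[10,0.05,0.001,0,0],[10,0.094,0.002,0,0],[10,0.094,0.002,0.04,0],[10,0.094,0.002,0.08,0],[10,0.094,0.002,0.1,0]])

```text
time_s: 18.0
tool_pos: [0.5165, -0.1245, 0.143]
tool_rot: [-179.8, -0.0, 89.5]
force: [0.2, -0.4, -1.2]
grip_width: 0.0238
```

Emit:
servo_tool(targets=[[10,0,0,0,0],[10,0,0,0,0]])

```text
time_s: 18.25
tool_pos: [0.519, -0.1239, 0.1465]
tool_rot: [179.9, 0.0, 89.6]
force: [0.5, -0.3, -0.1]
grip_width: 0.0235
```

```bash
python3 - <<'E'
from h import *
o=monitor.get_obs();print(o['time_s'],o['tool_pos'],o['tool_rot'],o['force'])
s=shot('scene');m=shot('wrist')
b=cv2.resize(s['frame'][160:260,250:350],None,fx=4,fy=4,interpolation=cv2.INTER_CUBIC);c=cv2.resize(m['frame'][130:390,220:420],None,fx=2,fy=2)
im=np.zeros((520,800,3),np.uint8);im[:400,:400]=b;im[:520,400:]=c;cv2.imwrite('pics/p2.png',im)
for q in((262,245),(290,225),(320,222),(350,225),(378,245)): print(q,w(m,q).round(4))
E
```

```text
18.25 [ 0.5190014  -0.12386553  0.14652111] [1.79927191e+02 3.23399324e-02 8.95592021e+01] [ 0.45006262 -0.34957145 -0.13597032]
(262, 245) [ 0.4962 -0.101   0.1413]
(290, 225) [ 0.5084 -0.0925  0.1404]
(320, 222) [ 0.5213 -0.091   0.1413]
(350, 225) [ 0.5341 -0.0924  0.1416]
(378, 245) [ 0.5464 -0.1017  0.1405]
```

View pics/p2.png

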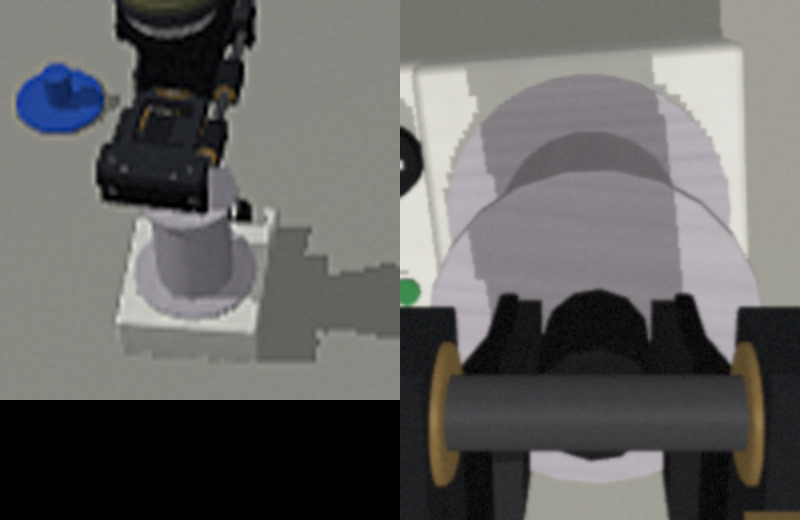

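```bash
python3 - <<'E'
from h import *
from scipy.optimize import least_squares
m=shot('wrist');np.savez('w10.npz',**m)
def fit(P,z,r):
    W=np.array([w(m,(220+(a-400)/2,130+b/2),z)[:2] for a,b in P])
    s=least_squares(lambda q:np.hypot(W[:,0]-q[0],W[:,1]-q[1])-r,W.mean(0)-[0,.03]);print(s.x.round(4),(s.fun*1000).round(1));return s.x
fit([(590,74),(448,215),(729,215),(500,110),(685,113),(650,88)],.045,.048)
fit([(597,170),(432,298),(760,300),(480,215),(715,217),(600,482)],.141,.038)
fit([(590,131),(555,139),(630,139),(525,160),(655,160)],.045,.03)
E
```

```text
[ 0.5182 -0.1253] [ 0.6 -0.1 -0.7 -0.9 -0.3  0.3]
[ 0.5203 -0.126 ] [ 0.1 -0.5 -0.6 -0.3 -0.2 -0.6]
[ 0.5187 -0.1253] [ 0.1 -0.1  0.4 -0.1 -0.4]
```

The cover is 1.6 mm off the beaker in x. I'll correct that and lower it to contact.

Emit:
servo_tool(targets=[[10,0.0005,-0.0015,0.004,0],[10,0.0005,-0.0015,0.007,0],[10,0.0005,-0.0015,0.009,0],[10,0.0005,-0.0015,0.01,0]])

```text
time_s: 18.9
tool_pos: [0.517, -0.1222, 0.1359]
tool_rot: [-180.0, 0.0, 89.7]
force: [-1.9, 0.9, 5.8]
grip_width: 0.0233
```

Emit:
servo_tool(targets=[[10,0,0,0.001,0],[10,0,0,0.001,0]])

```text
time_s: 19.15
tool_pos: [0.5172, -0.1223, 0.1359]
tool_rot: [180.0, 0.0, 89.7]
force: [-2.6, 1.2, 7.8]
grip_width: 0.0234
```

Emit:
servo_tool(targets=[[10,0,0,-0.001,0],[70,0,0,-0.001,0],[70,0,0,-0.001,0],[70,0,0,-0.001,0],[70,0,0,-0.001,0]])

```text
time_s: 19.77
tool_pos: [0.5171, -0.1223, 0.1354]
tool_rot: [-180.0, 0.0, 89.7]
force: [0.4, -0.3, -0.2]
grip_width: 0.055
```

Emit:
servo_tool(targets=[[70,0,0,0,0],[100,0,0,-0.01,0],[100,0,0,-0.06,0],[100,0,0,-0.12,0],[100,-0.06,0,-0.12,0]])

```text
time_s: 20.4
tool_pos: [0.5214, -0.1778, 0.263]
tool_rot: [179.3, 0.2, 90.3]
force: [0.5, -0.4, 0.9]
grip_width: 0.0859
```

Emit:
servo_tool(targets=[[100,-0.04,0,0,0],[100,-0.04,0,0,0]])

```text
time_s: 20.65
tool_pos: [0.5155, -0.2268, 0.2559]
tool_rot: [-180.0, 0.1, 89.3]
force: [-0.7, 0.8, 0.3]
grip_width: 0.0868
```

```bash
python3 - <<'E'
from h import *
o=monitor.get_obs();print(o['time_s'],o['tool_pos'],o['tool_rot'],o['force'],o['grip_width'])
s=shot('scene');m=shot('wrist');np.savez('w11.npz',**m)
b=cv2.resize(s['frame'][160:260,250:350],None,fx=4,fy=4,interpolation=cv2.INTER_CUBIC);c=cv2.resize(m['frame'][10:185,225:415],None,fx=2,fy=2)
im=np.zeros((400,790,3),np.uint8);im[:400,:400]=b;im[:350,400:780]=c;cv2.imwrite('pics/p3.png',im)
E
```

```text
20.65 [ 0.51545569 -0.22679024  0.255927  ] [-1.79996925e+02  8.26816032e-02  8.92580469e+01] [-0.73666948  0.81692883  0.30255273] 0.08678719182055879
```

View pics/p3.png

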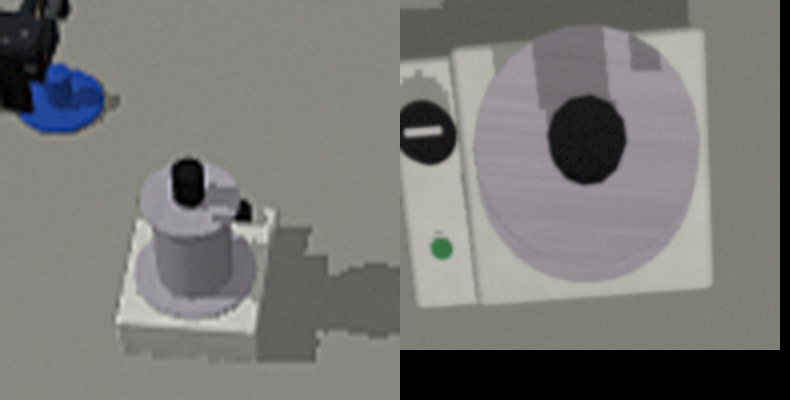

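Steel cover sits level on the beaker on the plate. Moving on to the jar while measuring the cover's centre.

Emit:
servo_tool(targets=[[100,0.055,0.008,0,0],[100,0.11,0.016,0,0],[100,0.165,0.024,0,0],[100,0.22,0.032,0,0],[100,0.275,0.04,0,0]])

```text
time_s: 21.38
tool_pos: [0.5576, 0.0564, 0.2562]
tool_rot: [179.9, 0.0, 89.8]
force: [0.9, -0.1, 0.5]
grip_width: 0.0868
```

Emit:
servo_tool(targets=[[100,0.055,0.008,0,0],[100,0.11,0.016,0,0],[100,0.165,0.024,0,0],[100,0.225,0.03,0,0],[100,0.225,0.03,0,0]])

```text
time_s: 22.0
tool_pos: [0.5854, 0.2866, 0.2556]
tool_rot: [-179.9, -0.3, 90.4]
force: [-1.1, -0.8, 0.4]
grip_width: 0.0868
```

```bash
python3 - <<'E'
from h import *
from scipy.optimize import least_squares
m=dict(np.load('w11.npz'))
def fit(P,z,r):
    W=np.array([w(m,(225+(a-400)/2,10+b/2),z)[:2] for a,b in P])
    s=least_squares(lambda q:np.hypot(W[:,0]-q[0],W[:,1]-q[1])-r,W.mean(0));print('cover',s.x.round(4),(s.fun*1000).round(1))
fit([(475,150),(699,150),(588,25),(586,283)],.130,.038)
print('stirrer corners',[w(m,(225+(a-400)/2,10+b/2),.042).round(4) for a,b in((452,48),(704,30),(713,288),(478,303))])
o=monitor.get_obs();print(o['time_s'],o['tool_pos'],o['tool_rot'])
m=shot('wrist','w12.png');np.savez('w12.npz',**m)
print([(a['at'],a['confidence'],w(m,a['at'],.035).round(4)) for a in pinpoint('wrist','jar_mid')])
E
```

```text
cover [ 0.5182 -0.1276] [-0.4 -0.4  2.7  2.7]
stirrer corners [array([ 0.4615, -0.0751,  0.042 ]), array([ 0.5681, -0.0692,  0.042 ]), array([ 0.5754, -0.1759,  0.042 ]), array([ 0.4679, -0.1817,  0.042 ])]
22.0 [0.58538148 0.28659047 0.25560678] [-179.86119044   -0.29678715   90.41051238]
[]
```

View pics/w12.png

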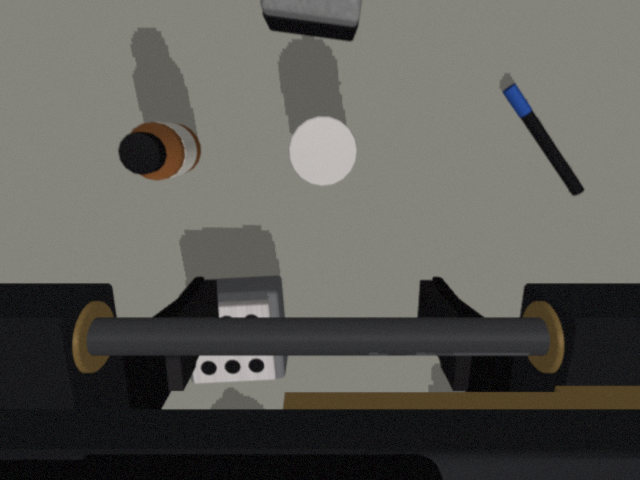

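With the bottom arc excluded (it's the plate edge), the cover is at (0.518,-0.125), so it's centred. The wrist view shows the jar at (323,151), the bottle at (150,153), and the tip box at the top edge.

```bash
python3 - <<'E'
from h import *
m=dict(np.load('w12.npz'));o=monitor.get_obs();print(o['tool_pos'])
for q in((289,151),(357,151),(323,117),(323,186)):print(w(m,q,.07).round(4))
p=w(m,(323,151.5),.07);print(p,tool([p[0],p[1],.035],o))
b=w(m,(143,154),.09);print('bottle cap',b, 'tipbox edge',w(m,(310,38),.03))
E
```

```text
[0.58805466 0.27954429 0.25566221]
[0.5609 0.3398 0.07  ]
[0.6182 0.3403 0.07  ]
[0.5893 0.3675 0.07  ]
[0.5899 0.3105 0.07  ]
[0.58956372 0.33964892 0.07      ] [0.06006604 0.00152197 0.22067263]
bottle cap [0.44592011 0.3376295  0.09      ] tipbox edge [0.57751145 0.43504263 0.03      ]
```

Emit:
servo_tool(targets=[[100,0.03,0.001,0,0],[100,0.0605,0.0015,0,0],[100,0.0605,0.0015,0.06,0],[100,0.0605,0.0015,0.12,0],[100,0.0605,0.0015,0.15,0]])

```text
time_s: 22.72
tool_pos: [0.5903, 0.3342, 0.102]
tool_rot: [-179.8, 0.2, 89.5]
force: [0.9, -0.1, 0.5]
grip_width: 0.0869
```

Emit:
servo_tool(targets=[[100,0,0,0.04,0],[100,0,0,0.07,0],[100,0,0,0.079,0],[100,0,0,0.079,0]])

```text
time_s: 23.22
tool_pos: [0.5918, 0.3368, 0.027]
tool_rot: [180.0, 0.0, 89.6]
force: [0.8, 0.5, 0.8]
grip_width: 0.0868
```

Emit:
servo_tool(targets=[[40,0,0,0,0],[40,0,0,0,0],[40,0,0,0,0],[40,0,0,0,0],[40,0,0,0,0]])

```text
time_s: 23.85
tool_pos: [0.5905, 0.3382, 0.0269]
tool_rot: [-179.9, 0.0, 89.7]
force: [-4.2, -0.6, 4.5]
grip_width: 0.057
```

Emit:
servo_tool(targets=[[40,0,0,0,0],[40,0,0,0,0]])

```text
time_s: 24.1
tool_pos: [0.5905, 0.3382, 0.0269]
tool_rot: [-179.9, 0.0, 89.7]
force: [-5.0, -0.4, 5.2]
grip_width: 0.0573
```

Gripped at 57 mm. Lifting and going to where the wrist camera sees the heater, to fix the midpoint.

Emit:
servo_tool(targets=[[40,0,0,-0.03,0],[40,0,0,-0.09,0],[40,0,0,-0.15,0],[40,0,0,-0.2,0],[40,0,0,-0.225,0]])

```text
time_s: 24.72
tool_pos: [0.5927, 0.3381, 0.2543]
tool_rot: [179.8, -0.1, 89.6]
force: [0.1, -0.7, -4.0]
grip_width: 0.0571
```

Emit:
servo_tool(targets=[[40,-0.055,-0.0165,0,0],[40,-0.11,-0.033,0,0],[40,-0.165,-0.05,0,0],[40,-0.22,-0.066,0,0],[40,-0.273,-0.0825,0,0]])

```text
time_s: 25.35
tool_pos: [0.5066, 0.0625, 0.2507]
tool_rot: [180.0, 0.1, 89.6]
force: [1.4, -0.3, -3.1]
grip_width: 0.0572
```

Emit:
servo_tool(targets=[[40,0,0,0,0],[40,0,0,0,0],[40,0,0,0,0]])

```text
time_s: 25.72
tool_pos: [0.5073, 0.0668, 0.2513]
tool_rot: [-180.0, -0.0, 89.8]
force: [0.3, 0.4, -3.9]
grip_width: 0.0572
```

```bash
python3 - <<'E'
from h import *
o=monitor.get_obs();print(o['time_s'],o['tool_pos'],o['tool_rot'],o['grip_width'])
m=shot('wrist','w13.png');np.savez('w13.npz',**m)
print([(a['at'],a['confidence'],w(m,a['at'],0).round(4)) for a in pinpoint('wrist','heater')])
E
```

```text
25.725 [0.50731363 0.06681375 0.25126696] [-1.79995456e+02 -3.03514353e-02  8.98034572e+01] 0.05723109657678496
[([309.7, 112.6], 0.87, array([0.5002, 0.1526, 0.    ]))]
```

View pics/w13.png

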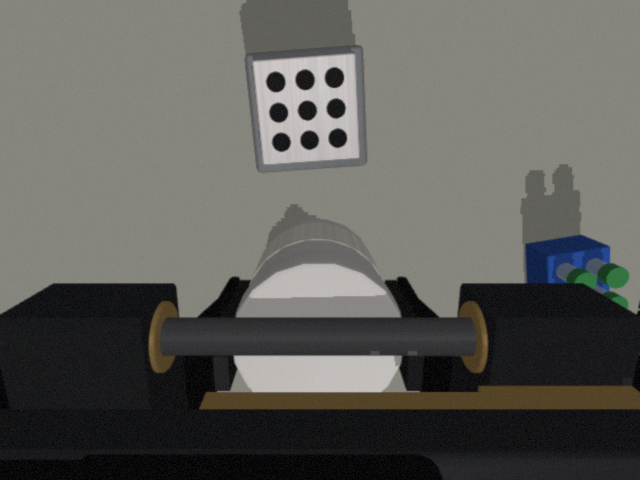

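The whole heater is visible at about (307,110) with its nine marks. I'll use the marks for its centre and heading.

```bash
python3 - <<'E'
from h import *
m=dict(np.load('w13.npz'));g=m['frame'].max(2)[40:180,240:375]
n,l,st,ce=cv2.connectedComponentsWithStats((g<60).astype(np.uint8))
P=[ce[i]+[240,40] for i in range(1,n) if 150<st[i,4]<500];print(len(P))
W=np.array([w(m,p,.06) for p in P]);print('heater',W.mean(0).round(4));h=W.mean(0)[:2]
W=W[np.argsort(W[:,1])];  # rows by y
for k in range(3):
    r=W[3*k:3*k+3];r=r[np.argsort(r[:,0])];d=r[2]-r[0];print('heading',np.degrees(np.arctan2(d[1],d[0])).round(2),np.linalg.norm(d).round(4))
s=np.array([.518,-.1253]);print(np.linalg.norm(h-s),(h+s)/2,'line heading',np.degrees(np.arctan2(-(h-s)[0],(h-s)[1])))
o=monitor.get_obs();t=(h+s)/2;print(o['tool_pos'],tool([t[0],t[1],.027],o))
E
```

```text
9
heater [0.4992 0.1525 0.06  ]
heading 3.78 0.048
heading 3.87 0.0482
heading 3.87 0.0481
0.27840211925222913 [0.50857881 0.01358188] line heading 3.8807723739743047
[0.50730193 0.06668098 0.25129101] [-0.05317942  0.00151756  0.22427048]
```

Heater and stirrer headings agree (3.8° and 3.9°), with a spacing of 278 mm, so the midpoint is (0.5086,0.0136). Moving the jar there.

Emit:
servo_tool(targets=[[40,-0.0545,0.0015,0,0],[40,-0.0545,0.0015,0.06,0],[40,-0.0545,0.0015,0.12,0],[40,-0.0545,0.0015,0.18,0],[40,-0.0545,0.0015,0.215,0]])

```text
time_s: 26.45
tool_pos: [0.5065, 0.0117, 0.0333]
tool_rot: [-179.8, -0.0, 89.8]
force: [0.5, -0.1, -3.5]
grip_width: 0.0572
```

Emit:
servo_tool(targets=[[40,0,0,0.004,0],[40,0,0,0.007,0],[40,0,0,0.007,0]])

```text
time_s: 26.82
tool_pos: [0.51, 0.011, 0.0312]
tool_rot: [179.8, 0.0, 89.7]
force: [-0.9, 0.4, -3.8]
grip_width: 0.057
```

```bash
python3 - <<'E'
from h import *
o=monitor.get_obs();print(o['time_s'],o['tool_pos'],o['tool_rot'],o['force'])
m=shot('wrist','w14.png');np.savez('w14.npz',**m)
E
```

```text
26.825 [0.50998864 0.01095823 0.03120173] [1.79819392e+02 2.08343182e-02 8.96709472e+01] [-0.91589756  0.37113253 -3.7584341 ]
```

View pics/w14.png

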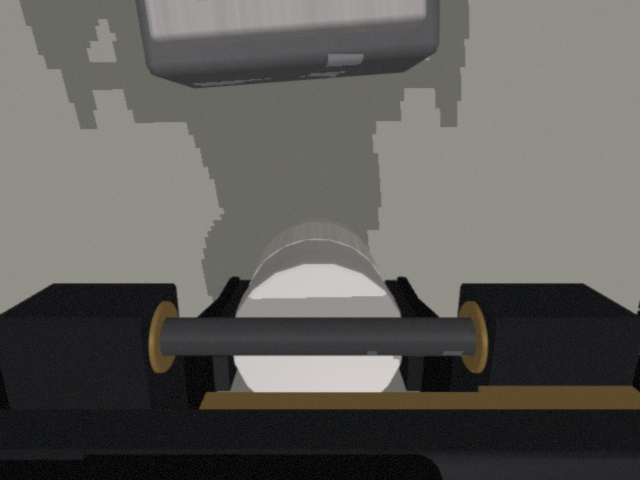

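Emit:
servo_tool(targets=[[40,0,0.0,0.002,0],[40,0,0.0,0.003,0],[40,0,0,0.003,0]])

```text
time_s: 27.25
tool_pos: [0.5087, 0.0107, 0.0269]
tool_rot: [180.0, 0.0, 89.6]
force: [-0.3, -0.3, -1.0]
grip_width: 0.0572
```

```bash
python3 - <<'E'
from h import *
from scipy.optimize import least_squares
o=monitor.get_obs();print(o['time_s'],o['tool_pos'],o['force'])
m=shot('wrist');np.savez('w15.npz',**m)
# lid circle at z=.07 : edges
c=cv2.resize(m['frame'][205:405,220:420],None,fx=3,fy=3);cv2.imwrite('pics/w15.png',c)
E
```

```text
27.25 [0.50866019 0.01066561 0.02686746] [-0.25076239 -0.25209932 -1.01082385]
```

View pics/w15.png

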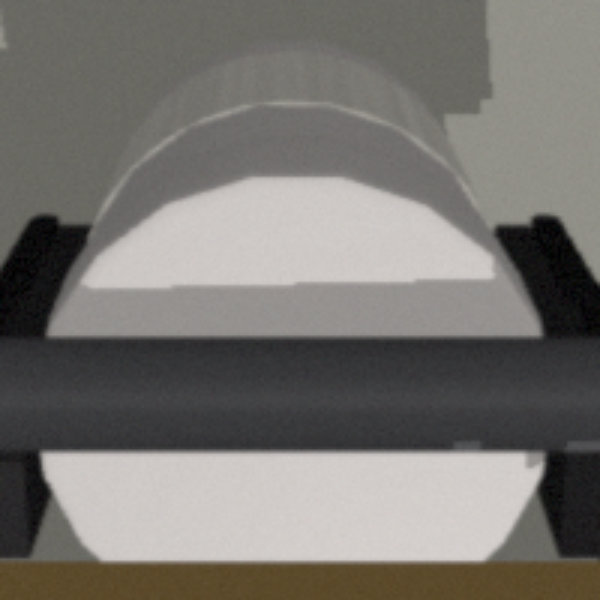

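```bash
python3 - <<'E'
from h import *
from scipy.optimize import least_squares
m=dict(np.load('w15.npz'))
def fit(P,z,r):
    W=np.array([w(m,(220+a/3,205+b/3),z)[:2] for a,b in P])
    s=least_squares(lambda q:np.hypot(W[:,0]-q[0],W[:,1]-q[1])-r,W.mean(0));print(s.x.round(4),(s.fun*1000).round(1))
fit([(297,177),(165,210),(430,210),(47,330),(543,330),(43,470),(545,470),(98,560),(490,560)],.07,.029)
fit([(297,50),(200,80),(390,80),(145,130),(445,130)],.0,.028)
E
```

```text
[0.5096 0.0125] [-0.4 -0.6 -0.3 -0.1 -0.  -0.4 -0.6 -0.7 -0.8]
[0.5097 0.0105] [ 0.  -0.3 -0.3  0.5  0.5]
```

The jar is at about (0.5096,0.012) against a target of (0.5086,0.0136). Small correction, then set down and release.

Emit:
servo_tool(targets=[[40,0.0015,-0.001,-0.001,0],[40,0.0015,-0.001,0.0,0],[40,0.0015,-0.001,0.001,0],[40,0.0015,-0.001,0.0015,0],[40,0.0015,-0.001,0.0015,0]])

```text
time_s: 27.92
tool_pos: [0.5073, 0.0126, 0.0267]
tool_rot: [-180.0, 0.0, 89.7]
force: [-6.9, 0.1, 13.6]
grip_width: 0.0567
```

Emit:
servo_tool(targets=[[40,0,0,-0.001,0],[100,0,0,-0.001,0],[100,0,0,-0.001,0],[100,0,0,-0.001,0],[100,0,0,-0.001,0]])

```text
time_s: 28.55
tool_pos: [0.5075, 0.0122, 0.0259]
tool_rot: [180.0, -0.0, 89.6]
force: [1.2, 0.3, 0.5]
grip_width: 0.0849
```

Emit:
servo_tool(targets=[[100,0,0,-0.001,0],[100,0,0,-0.05,0],[100,0,0,-0.11,0],[100,0,0,-0.17,0],[100,0,0,-0.23,0]])

```text
time_s: 29.18
tool_pos: [0.5071, 0.0123, 0.2582]
tool_rot: [180.0, 0.0, 89.7]
force: [0.8, -0.6, -0.8]
grip_width: 0.087
```

```bash
python3 - <<'E'
from h import *
o=monitor.get_obs();print(o['time_s'],o['tool_pos'],o['tool_rot'],o['grip_width']);print(tool([.446,.338-.065,.25],o))
E
```

```text
29.175 [0.50713344 0.01234644 0.25819531] [1.79958023e+02 2.77976321e-02 8.96643643e+01] 0.08696746811156508
[ 0.26029492 -0.06266517  0.00802312]
```

Emit:
servo_tool(targets=[[100,0.055,-0.013,0,0],[100,0.11,-0.026,0,0],[100,0.165,-0.039,0,0],[100,0.22,-0.052,0,0],[100,0.26,-0.0625,0,0]])

```text
time_s: 29.8
tool_pos: [0.4452, 0.2754, 0.2563]
tool_rot: [180.0, -0.0, 89.8]
force: [-0.0, -0.2, 0.1]
grip_width: 0.0869
```

Emit:
servo_tool(targets=[[100,0,0,0,0],[100,0,0,0,0],[100,0,0,0,0]])

```text
time_s: 30.18
tool_pos: [0.4472, 0.271, 0.2558]
tool_rot: [-180.0, 0.0, 89.5]
force: [0.5, -0.2, -0.8]
grip_width: 0.0869
```

```bash
python3 - <<'E'
from h import *
o=monitor.get_obs();print(o['time_s'],o['tool_pos'],o['tool_rot'],o['qpos'].round(1))
m=shot('wrist','w16.png');np.savez('w16.npz',**m)
print([(a['at'],a['confidence'],w(m,a['at'],.045).round(4)) for a in pinpoint('wrist','bottle_mid')])
E
```

```text
30.175 [0.44719816 0.271036   0.25584903] [-1.79998982e+02  4.60150143e-02  8.94958148e+01] [ 13.3   5.3 -49.9  96.7   4.1  79.9 -37.7]
[]
```

View pics/w16.png

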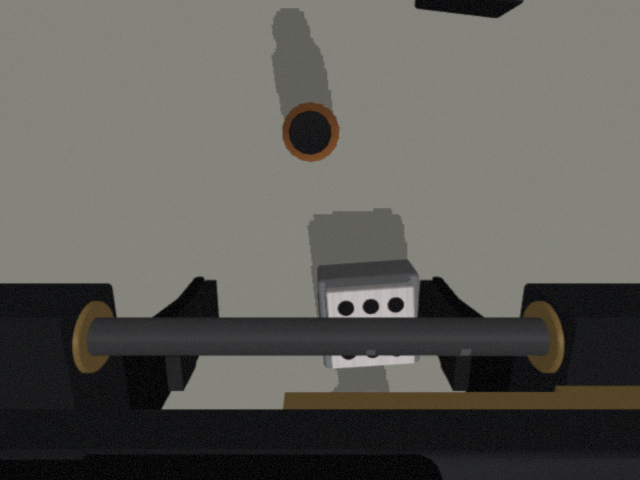

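The bottle is seen straight from above, with its cap at (310,131) and body ring around it.

```bash
python3 - <<'E'
from h import *
m=dict(np.load('w16.npz'));o=monitor.get_obs()
p=w(m,(310.3,131.7),.085);print(p,w(m,(310.5,131.5),.05),tool([p[0],p[1],.03],o),o['tool_pos'])
E
```

```text
[0.44248758 0.33926356 0.085     ] [0.44200994 0.33909439 0.05      ] [ 0.06803108 -0.00520841  0.22588937] [0.44709294 0.27131642 0.25592773]
```

Emit:
servo_tool(targets=[[100,0.04,-0.003,0,0],[100,0.068,-0.005,0.03,0],[100,0.068,-0.005,0.09,0],[100,0.068,-0.005,0.15,0],[100,0.068,-0.005,0.2,0]])

```text
time_s: 30.9
tool_pos: [0.442, 0.3392, 0.0537]
tool_rot: [-180.0, 0.1, 89.6]
force: [0.8, -0.4, -0.3]
grip_width: 0.087
```

Emit:
servo_tool(targets=[[100,0,0,0.015,0],[100,0,0,0.025,0],[100,0,0,0.025,0]])

```text
time_s: 31.28
tool_pos: [0.4428, 0.3412, 0.0321]
tool_rot: [179.9, -0.1, 89.6]
force: [-0.3, 0.7, 1.0]
grip_width: 0.0872
```

Emit:
servo_tool(targets=[[35,0,0,0,0],[35,0,0,0,0],[35,0,0,0,0],[35,0,0,0,0],[35,0,0,0,0]])

```text
time_s: 31.9
tool_pos: [0.4418, 0.3407, 0.0311]
tool_rot: [-180.0, 0.0, 89.7]
force: [-0.6, -0.1, 1.4]
grip_width: 0.0494
```

Emit:
servo_tool(targets=[[35,0,0,0,0],[35,0,0,0,0],[35,0,0,0,0]])

```text
time_s: 32.28
tool_pos: [0.4418, 0.3407, 0.0311]
tool_rot: [-180.0, 0.0, 89.7]
force: [-1.3, -0.8, 3.3]
grip_width: 0.0492
```

Gripped at 49 mm. Lift and carry at z≈0.256, with the bottle bottom well above the 0.163 m knob top. I'll turn to yaw 0 on the way so the jaws clear the stirrer and rack when releasing.

Emit:
servo_tool(targets=[[35,0,0,-0.03,0],[35,0,0,-0.09,0],[35,0,0,-0.15,0],[35,0,0,-0.2,0],[35,0,0,-0.225,0]])

```text
time_s: 32.9
tool_pos: [0.4424, 0.3414, 0.2585]
tool_rot: [179.8, -0.1, 89.7]
force: [-0.0, 0.0, -2.9]
grip_width: 0.0493
```

Emit:
servo_tool(targets=[[35,-0.045,0.018,0,0.156],[35,-0.09,0.037,0,0.312],[35,-0.137,0.056,0,0.468],[35,-0.183,0.075,0,0.625],[35,-0.23,0.094,0,0.78]])

```text
time_s: 33.52
tool_pos: [0.5346, 0.1085, 0.2553]
tool_rot: [-180.0, 0.0, 44.7]
force: [0.1, 0.4, -2.3]
grip_width: 0.0497
```

```bash
python3 - <<'E'
from h import *
o=monitor.get_obs();print(o['time_s'],o['tool_pos'],o['tool_rot'],o['qpos'].round(1),o['grip_width']);print(tool([.6278,-.1179,.255],o),np.radians(o['tool_rot'][2]))
E
```

```text
33.525 [0.53456148 0.10850593 0.25529081] [-1.79993073e+02  3.83605136e-02  4.46842320e+01] [ 22.4   7.6 -39.8  94.1   4.9  80.1 -63.4] 0.04973320046182596
[-0.09291629  0.22653832  0.00032563] 0.779886971364348
```

Emit:
servo_tool(targets=[[35,-0.018,0.045,0,0.156],[35,-0.036,0.09,0,0.312],[35,-0.055,0.135,0,0.468],[35,-0.074,0.18,0,0.625],[35,-0.093,0.2265,0,0.78]])

```text
time_s: 34.15
tool_pos: [0.6289, -0.1172, 0.2549]
tool_rot: [-180.0, 0.1, -0.0]
force: [0.1, 1.0, -2.5]
grip_width: 0.0496
```

Emit:
servo_tool(targets=[[35,0,0,0,0],[35,0,0,0,0],[35,0,0,0,0]])

```text
time_s: 34.52
tool_pos: [0.6285, -0.1139, 0.2558]
tool_rot: [-180.0, 0.0, 0.4]
force: [-0.6, 1.1, -2.3]
grip_width: 0.0491
```

```bash
python3 - <<'E'
from h import *
o=monitor.get_obs();print(o['time_s'],o['tool_pos'],o['tool_rot'],o['qpos'].round(1),o['grip_width']);print(tool([.6293,-.1179,.255],o),np.radians(o['tool_rot'][2]))
s=shot('scene');m=shot('wrist')
b=cv2.resize(s['frame'][130:330,230:430],None,fx=2,fy=2);c=cv2.resize(m['frame'],None,fx=.6,fy=.6)
im=np.zeros((400,790,3),np.uint8);im[:400,:400]=b;im[:288,400:784]=c;cv2.imwrite('pics/p4.png',im)
E
```

```text
34.525 [ 0.62852836 -0.11391313  0.25582541] [-1.79960739e+02  2.22393461e-02  4.47076899e-01] [ 29.1  18.3 -27.2  81.2   8.3  82.5 -87.5] 0.04914490643523447
[0.00074083 0.00399333 0.00082239] 0.00780296390182178
```

View pics/p4.png

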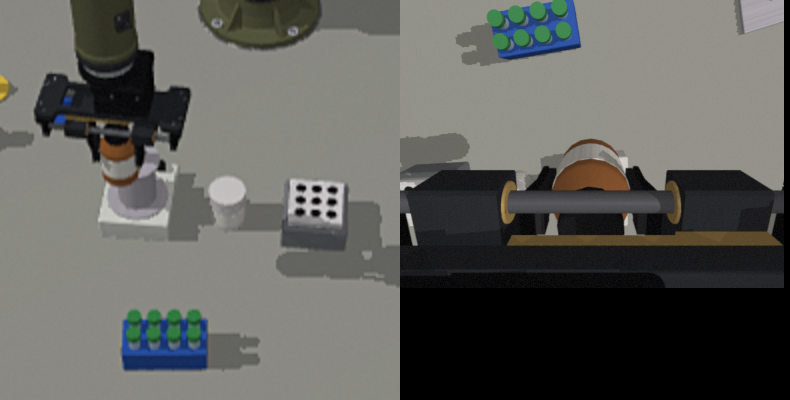

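The tube rack is well clear. Correcting dy by 4 mm and descending.

Emit:
servo_tool(targets=[[35,0.0005,0.004,0.0,0],[35,0.0005,0.004,0.05,0],[35,0.0005,0.004,0.11,0],[35,0.0005,0.004,0.17,0],[35,0.0005,0.004,0.21,0]])

```text
time_s: 35.25
tool_pos: [0.6276, -0.12, 0.043]
tool_rot: [-180.0, 0.2, 0.3]
force: [0.5, 0.9, -2.4]
grip_width: 0.0497
```

Emit:
servo_tool(targets=[[35,0,0,0.006,0],[35,0,0,0.009,0],[35,0,0,0.01,0],[35,0,0,0.01,0]])

```text
time_s: 35.75
tool_pos: [0.6305, -0.1201, 0.0379]
tool_rot: [179.9, -0.2, 0.3]
force: [-0.1, 0.3, -2.4]
grip_width: 0.0494
```

```bash
python3 - <<'E'
from h import *
o=monitor.get_obs();print(o['time_s'],o['tool_pos'],o['tool_rot'],o['force'])
s=shot('scene');m=shot('wrist');np.savez('w17.npz',**m);np.savez('s17.npz',**s)
b=cv2.resize(s['frame'][160:260,250:350],None,fx=4,fy=4,interpolation=cv2.INTER_CUBIC);c=cv2.resize(m['frame'],None,fx=.6,fy=.6)
im=np.zeros((400,790,3),np.uint8);im[:400,:400]=b;im[:288,400:784]=c;cv2.imwrite('pics/p5.png',im)
E
```

```text
35.75 [ 0.63048654 -0.12005835  0.03787718] [ 1.79948897e+02 -1.63233230e-01  2.74091694e-01] [-0.12784389  0.33013826 -2.3631789 ]
```

View pics/p5.png

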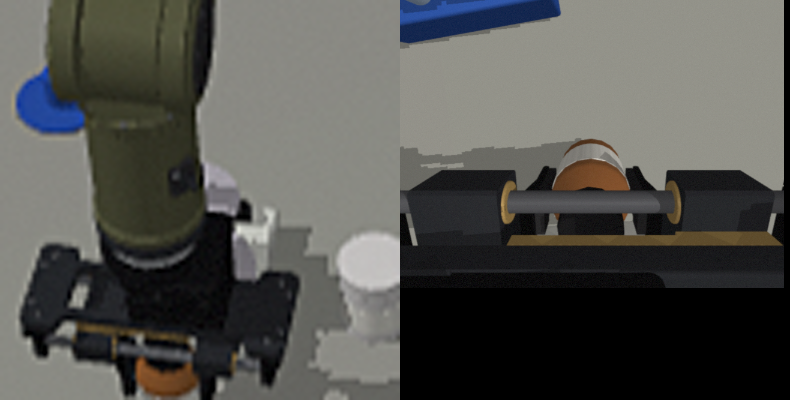

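Emit:
servo_tool(targets=[[35,0,-0.002,0.002,0],[35,0,-0.002,0.004,0],[35,0,-0.002,0.005,0],[35,0,-0.002,0.005,0]])

```text
time_s: 36.35
tool_pos: [0.6291, -0.1176, 0.0312]
tool_rot: [-180.0, 0.0, 0.3]
force: [-1.2, 0.6, 0.9]
grip_width: 0.0496
```

```bash
python3 - <<'E'
from h import *
o=monitor.get_obs();print(o['time_s'],o['tool_pos'],o['tool_rot'],o['force'])
m=shot('wrist');np.savez('w18.npz',**m);cv2.imwrite('pics/w18.png',cv2.resize(m['frame'][210:410,220:420],None,fx=3,fy=3))
E
```

```text
36.35 [ 0.62909793 -0.11760548  0.03116999] [-1.79993115e+02  2.44210220e-02  2.82294326e-01] [-1.1877794   0.59668008  0.85727672]
```

View pics/w18.png

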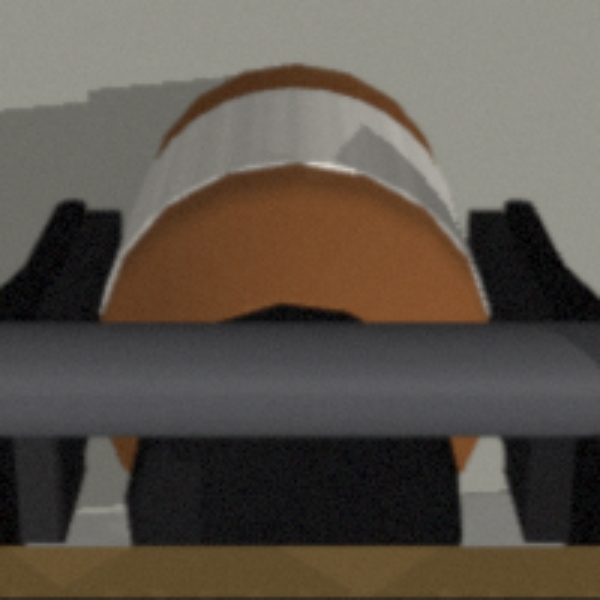

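```bash
python3 - <<'E'
from h import *
from scipy.optimize import least_squares
m=dict(np.load('w18.npz'))
def fit(P,z,r):
    W=np.array([w(m,(220+a/3,210+b/3),z)[:2] for a,b in P])
    s=least_squares(lambda q:np.hypot(W[:,0]-q[0],W[:,1]-q[1])-r,W.mean(0)-[.02,0]);print(s.x.round(4),(s.fun*1000).round(1))
fit([(297,65),(240,75),(352,76),(195,105),(400,108),(165,145),(430,145)],0,.025)
fit([(305,165),(220,185),(385,188),(160,230),(440,225)],.06,.025)
fit([(305,165),(220,185),(385,188),(160,230),(440,225)],.05,.025)
E
```

```text
[ 0.6274 -0.1191] [ 0.1  0.2 -0.  -0.1 -0.3 -0.2  0.1]
[ 0.6302 -0.1196] [ 0.8  0.2 -0.1 -0.6 -0.5]
[ 0.627  -0.1196] [ 0.5  0.1 -0.2 -0.4 -0.2]
```

The bottle foot fits at (0.6274,-0.119) against a target of (0.6278,-0.118). That's good, so settle and release.

Emit:
servo_tool(targets=[[35,0,-0.001,0.001,0],[35,0,-0.001,0.001,0]])

```text
time_s: 36.65
tool_pos: [0.6292, -0.1177, 0.0312]
tool_rot: [179.9, 0.0, 0.3]
force: [-3.2, -0.1, 6.2]
grip_width: 0.0492
```

Emit:
servo_tool(targets=[[35,0,0,-0.0005,0],[90,0,0,-0.0005,0],[90,0,0,-0.0005,0],[90,0,0,-0.0005,0],[90,0,0,-0.0005,0]])

```text
time_s: 37.28
tool_pos: [0.6293, -0.1167, 0.0304]
tool_rot: [-180.0, -0.0, 0.3]
force: [-0.4, 0.3, -0.6]
grip_width: 0.0764
```

Emit:
servo_tool(targets=[[90,0,0,-0.0005,0],[90,0,0,-0.04,0],[90,0,0,-0.1,0],[90,0,0,-0.16,0],[90,0,0,-0.22,0]])

```text
time_s: 37.9
tool_pos: [0.629, -0.1167, 0.2527]
tool_rot: [180.0, -0.0, 0.3]
force: [1.3, -0.6, 0.3]
grip_width: 0.0783
```

```bash
python3 - <<'E'
from h import *
o=monitor.get_obs();print(o['time_s'],o['tool_pos'],o['tool_rot'],o['qpos'].round(1))
E
```

```text
37.9 [ 0.62904431 -0.11674685  0.25265891] [ 1.79984303e+02 -2.76901757e-02  2.83084122e-01] [ 29.3  18.5 -27.2  81.4   8.4  82.1 -87.5]
```

Now I'll draw back towards the robot so the wrist camera sees the whole layout.

Emit:
servo_tool(targets=[[90,-0.05,-0.005,-0.02,0],[90,-0.1,-0.01,-0.04,0],[90,-0.15,-0.02,-0.06,0],[90,-0.19,-0.03,-0.08,0],[90,-0.19,-0.03,-0.08,0]])

```text
time_s: 38.52
tool_pos: [0.4384, -0.0874, 0.3331]
tool_rot: [179.8, -0.3, 0.3]
force: [0.3, 1.0, -0.7]
grip_width: 0.0783
```

Emit:
servo_tool(targets=[[90,0,0,0,0],[90,0,0,0,0],[90,0,0,0,0]])

```text
time_s: 38.9
tool_pos: [0.4395, -0.0878, 0.3296]
tool_rot: [-179.9, 0.1, 0.3]
force: [-0.4, 0.4, -0.3]
grip_width: 0.0783
```

```bash
python3 - <<'E'
from h import *
o=monitor.get_obs();print(o['time_s'],o['tool_pos'],o['tool_rot'])
m=shot('wrist','w19.png');np.savez('w19.npz',**m);s=shot('scene','s19.png');t=shot('top')
cv2.imwrite('pics/s19c.png',cv2.resize(s['frame'][120:330,180:480],None,fx=2.6,fy=2.6,interpolation=cv2.INTER_CUBIC))
np.savez('s19.npz',**s)
E
```

```text
38.9 [ 0.43947198 -0.08778154  0.32956087] [-1.79926715e+02  9.60375045e-02  2.95412155e-01]
```

View pics/w19.png

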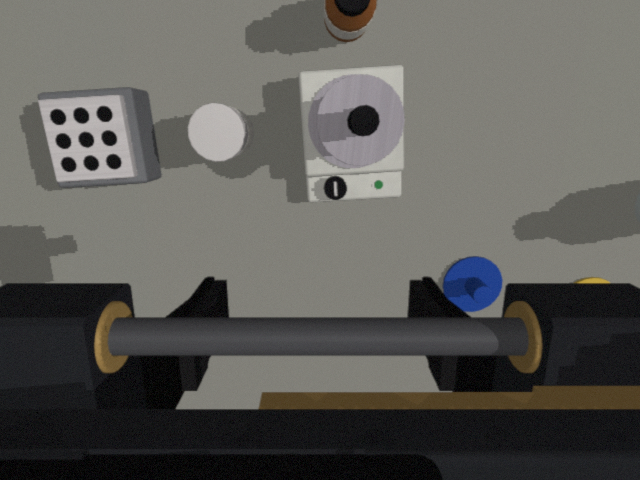

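View pics/s19c.png

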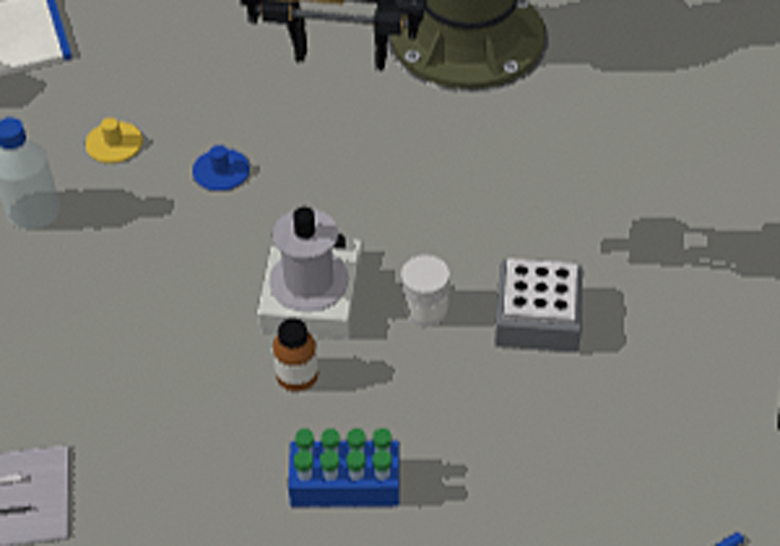

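Both pictures show the layout: the covered beaker on the plate, the jar between the stirrer and heater, and the bottle behind the stirrer with a gap. All stand upright. A numeric check from this one wrist frame.

```bash
python3 - <<'E'
from h import *
from scipy.optimize import least_squares
m=dict(np.load('w19.npz'));g=m['frame'].max(2)
n,l,st,ce=cv2.connectedComponentsWithStats((g<60).astype(np.uint8)[90:185,35:130])
P=[ce[i]+[35,90] for i in range(1,n) if 60<st[i,4]<400];h=np.mean([w(m,p,.06) for p in P],0)[:2];print(len(P),'heater',h.round(4))
# jar lid blob
gg=m['frame'].min(2)
n,l,st,ce=cv2.connectedComponentsWithStats((gg>165).astype(np.uint8)[95:170,180:255]);i=1+np.argmax(st[1:,4]);c=ce[i]+[180,95];j=w(m,c,.07)[:2];print('jar',c,st[i],j.round(4))
# knob top
n,l,st,ce=cv2.connectedComponentsWithStats((g<60).astype(np.uint8)[100:145,340:385]);i=1+np.argmax(st[1:,4]);c=ce[i]+[340,100];print('knob(top+side)',c,st[i],w(m,c,.163).round(4),w(m,c,.145).round(4))
cv2.imwrite('pics/w19c.png',cv2.resize(m['frame'][0:210,280:430],None,fx=3.8,fy=2.85*1.33,interpolation=cv2.INTER_CUBIC)[:600*2][:798])
cv2.imwrite('pics/w19c.png',cv2.resize(m['frame'][0:200,280:430],None,fx=3,fy=3,interpolation=cv2.INTER_CUBIC))
E
```

```text
9 heater [0.4991 0.1528]
jar [215.94132029 131.55093725] [   9    8   55   58 2454] [0.5076 0.0148]
knob(top+side) [362.90080429 120.42359249] [  7   6  32  30 746] [ 0.5178 -0.1232  0.163 ] [ 0.518  -0.1251  0.145 ]
```

View pics/w19c.png

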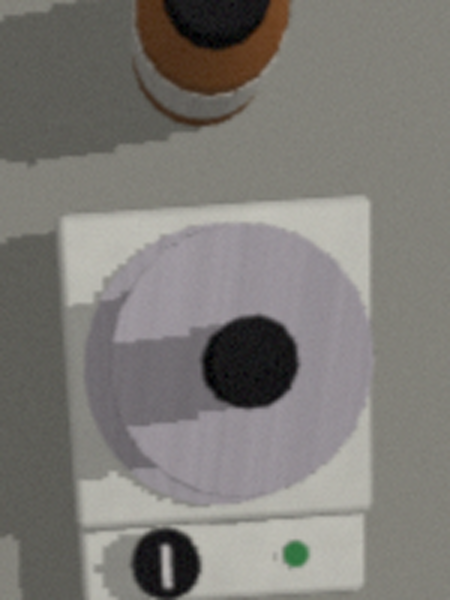

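```bash
python3 - <<'E'
from h import *
m=dict(np.load('w19.npz'))
a=w(m,(280+203/3,126/3),0);b=w(m,(280+207/3,204/3),.042);print('bottle near edge',a.round(4),'stirrer back',b.round(4),'gap',(a-b)[0].round(4))
s=dict(np.load('s19.npz'));
P=[w(m,(280+x/3,y/3),.0).round(4) for x,y in((203,126),(150,90),(252,100))];print(P)
E
```

```text
bottle near edge [ 0.6038 -0.1206 -0.    ] stirrer back [ 0.5715 -0.1198  0.042 ] gap 0.0323
[array([ 0.6038, -0.1206, -0.    ]), array([ 0.6158, -0.1008,  0.    ]), array([ 0.6127, -0.1384,  0.    ])]
```

Clear gap is about 31 mm and everything is released. Handing in.

```bash
python3 - <<'E'
from h import *
o=monitor.get_obs();print(o['time_s'],o['grip_width'],o['force'].round(1))
print(ticket.sign_off())
E
```

```text
39.05 0.07813929881757416 [-1.1 -0.7 -0.4]
the job is handed in; nothing more can be done
None
```

The stirring station is laid out as asked and handed in at 39 s. I worked in the order given: beaker, cover, jar, bottle. The gripper did not go near the tube rack, tip box, large clear bottle or the blue and yellow covers.

| Item | Measured (x, y in m) | Should be | Result |
|---|---|---|---|
| Beaker | about (0.518, -0.125) | plate centre, same point | within about 2 mm |
| Cover | knob (0.518, -0.125 to -0.123) | on the beaker's axis | within about 2 mm, looks level |
| Jar | (0.508, 0.015) | midpoint (0.5086, 0.014) | within 1.5 mm |
| Bottle | foot (0.627, -0.119) just before release | 3 cm behind the stirrer, on its axis | about 1 mm off the line; gap 32 mm after release |

- **Cover regrasp:** my first lift caught the cover by only the top 2 mm of its knob because the fingers close slowly. I set it back down and took it properly before placing it.
- **Camera disagreement:** the top and scene cameras differed by about 6 mm in x, so I relied on the wrist camera for placing. One wrist fit of the cover gave y = -0.128 with a poor match, because I had included an edge of the plate. With that edge left out it agrees with the table.
- **Last look:** all four items stood upright and released with the gripper clear. I did not measure the things to be left alone again, but they looked undisturbed where they showed; the tip box was out of frame.

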